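Tumbler lids over to the dryer pot

TASK

The parts in the open pot on the dryer are to be dried under the strainer lid that is still on the tumbler. Swing the tumbler's clamp arm well clear, carry the strainer lid and the cover nested on it over together as one, and seat them fully home on the dryer's pot, set down and not dropped; then let go of the strainer lid, take the cover by its knob and lift it off alone, leaving the strainer lid lying home in the pot so that the air can get out. Finish while holding the cover still and level in the gripper, about 12 cm above the strainer lid, and leave everything else on the bench where it is.

Things in the scene. Friction and masses are not known exactly. Their poses are not given: they have to be found in the camera images.
- tumbler: vibratory tumbler, fixed to the bench: grey housing about 160 x 120 x 56 mm high with a round aluminium pot standing on it (58 mm outside, 52 mm bore, rim 132 mm above the bench). Origin: on the pot's axis at bench level, z up. Its own +x points from the pot's axis to the clamp post, which stands 68 mm from that axis (18 mm thick)
- tumbler_rim (a point): centre of the tumbler pot's rim, where the lids sit at the start (z up)
- dryer: air dryer, fixed to the bench: lower, square grey blower housing 124 x 124 x 42 mm high (a 34 mm intake stub on its +x side) with an equal pot (58 mm outside, 52 mm bore) standing open on it, small screws inside. Origin: on the pot's axis at bench level, z up
- dryer_rim (a point): centre of the open dryer pot's rim, 124 mm above the bench (z up)
- clamp (a joint): angle of the tumbler's swing clamp arm, which turns level about the upright post: 0 = pointing over the cover's edge and holding the lids down; grows as it turns anticlockwise seen from above, to a stop at 1.75. The arm clears the lids above 0.7. It stays where it is left; turning it takes about 1.5 N at the pin
- clamp_hinge (a point): on the clamp's pivot axis, 8 mm above the arm's underside (at the arm's upper face). The arm is a flat dark steel bar 14 mm wide and 8 mm thick, its underside 22 mm above the tumbler pot's rim; it reaches 50 mm from the pivot over the lids and 56 mm the other way, where an upright pin stands
- clamp_pin (a point): centre of the top end of the clamp arm's upright round steel pin: 12 mm diameter, standing 32 mm free above the arm, 48 mm from the pivot on the side away from the pot
- strainer_lid: inner lid, steel, 120 g or so, round. Origin: centre of the underside of its flange, the face that rests on a pot's rim (z up). Flange 66 mm diameter, 10 mm thick (from the origin up), overhanging the pot by 4 mm all round, free to be gripped across its edge; below it a plug 48 mm diameter reaching 10 mm down, tapered at its foot to 40 mm; above it a perforated boss 52 mm diameter, 6 mm high, which the cover hides
- cover: outer lid, aluminium, 110 g or so, round: a cap 62 mm diameter and 10 mm high, slipped loosely over the strainer lid's boss (2 mm play) and resting on its flange, not fastened to it, so it rides along when the strainer lid is held by its flange. Origin: centre of its lower edge (z up), 10 mm above the strainer lid's origin when nested. On top a round knob: neck 12 mm diameter from 10 to 17 mm above the origin, head 26 mm diameter from 17 to 26 mm
- tape1: bystander, to be left alone: chrome tape measure, 66 x 56 x 36 mm, flat on the bench. Origin: underside
- tape2: bystander, to be left alone: chrome tape measure, 66 x 56 x 36 mm, flat on the bench. Origin: underside
- tape3: bystander, to be left alone: chrome tape measure, 66 x 56 x 36 mm, flat on the bench. Origin: underside
- tkey1: bystander, to be left alone: hex key with a 90 mm T-handle, lying flat, 110 mm shaft, 20 mm high. Origin: underside
- tkey2: bystander, to be left alone: hex key with a 105 mm T-handle, lying flat, 140 mm shaft, 20 mm high. Origin: underside
- foldkeys: bystander, to be left alone: folded hex key set, 96 x 30 x 26 mm. Origin: underside
- socket: bystander, to be left alone: steel tube socket standing on end, 28 mm diameter, 50 mm tall. Origin: underside
- lkey: bystander, to be left alone: L-shaped hex key lying flat, 105 x 32 mm, 8 mm thick. Origin: underside

How it is judged (in metres and radians):
On the way, in this order (a step that is already met when the one before it is completed fails the run):
1. the clamp arm is swung clear of the lids (past 0.8 rad) (value of joint clamp above 0.8 rad), for 0.1 s.
2. both lids, still nested, are lifted off the tumbler's pot (z of strainer_lid in the frame of tumbler_rim above 0.02 m and z of cover in the frame of strainer_lid between 0.007 and 0.014 m and distance between cover and strainer_lid below 0.016 m), for 0.1 s.
3. both lids, still nested, are seated on the dryer's pot and the strainer lid is let go (horizontal distance between strainer_lid and dryer_rim below 0.004 m and z of strainer_lid in the frame of dryer_rim between -0.002 and 0.0025 m and angle between strainer_lid's own z axis and vertical below 0.06 rad and z of cover in the frame of strainer_lid between 0.007 and 0.014 m and distance between cover and strainer_lid below 0.016 m and contact force between the fingers and strainer_lid below 0.05 N), for 0.2 s.
At the end, for the whole second after the job is handed in: Strainer lid untouched and home on the dryer pot (within 4 mm of its axis, 2.5 mm of its rim, 0.06 rad of level); cover held in the fingers (over 1 N), still, level within 0.25 rad, over 80 mm above the strainer lid and touching neither lid nor machines; clamp past 0.8 rad (horizontal distance between strainer_lid and dryer_rim below 0.004 m and z of strainer_lid in the frame of dryer_rim between -0.002 and 0.0025 m and angle between strainer_lid's own z axis and vertical below 0.06 rad and contact force between each of the fingers, cover and strainer_lid below 0.05 N and value of joint clamp above 0.8 rad and z of cover in the frame of strainer_lid above 0.08 m and angle between cover's own z axis and vertical below 0.25 rad and contact force between the fingers and cover above 1 N and linear speed of cover below 0.03 m/s and linear speed of strainer_lid below 0.02 m/s and contact force between cover and dryer below 0.05 N and contact force between cover and tumbler below 0.05 N); the arm keeps its last pose, push and grip.
It fails at once if the lids come apart (by more than 15 mm) while the strainer lid is not home in the dryer's pot (distance between cover and strainer_lid above 0.025 m and not (horizontal distance between strainer_lid and dryer_rim below 0.004 m and z of strainer_lid in the frame of dryer_rim between -0.002 and 0.0025 m and angle between strainer_lid's own z axis and vertical below 0.06 rad)).
It fails at once if the strainer lid is let go over the dryer's pot more than 8 mm above its seat (horizontal distance between strainer_lid and dryer_rim below 0.05 m and z of strainer_lid in the frame of dryer_rim above 0.008 m and contact force between the fingers and strainer_lid below 0.05 N).
It fails at once if a bystander is moved by more than 30 mm (distance of any of tape1, tape2, tape3, tkey1, tkey2, foldkeys, socket, lkey from where it was at the start of the episode above 0.03 m).
It also fails if it takes over 56 s, if anything falls off the work surface, if the arm or the gripper's body presses on something with over 40 N, if the wrist force passes 120 N, or if a joint passes its speed limit or range.

ROBOT

A 6-joint arm with a two-finger parallel gripper is mounted at the origin on the work surface. World frame = base frame: x ahead of the robot, y to its left, z up, the work surface at z = 0. Lengths are in mm, angles in degrees, forces in N, time in s.
With the tool pointing down it reaches from about 325 to 1000 mm from the base axis. Payload 5.1 kg.
Tool frame: the origin (TCP) lies at the very end of the fingers, on their centre line; the grasp point (between the pads) lies 19 mm behind it; z points along the fingers, y is the direction in which the jaws open and shut (so a half turn about z gives the same grasp; the last joint's range is limited). The gripper opens to 85 mm and grips with 20 to 120 N. Pads are 22 mm wide; open, the fingers measure 114 mm over their backs; the gripper's body (76 mm by 85 mm) begins 54 mm behind the grasp point. The pads swing forward as they close: fully open they stand 13 mm farther back than shut.
Start: joints at [62.303, 7.093, 94.555, -0, 78.352, -4.733], TCP at [253.62, 598.466, 231.322] pointing down, gripper open.
Joint ranges: [-149.61, 149.61], [-58.7, 133.49], [1.44, 155.28], [-77.14, 257.14], [18.33, 153.61], [-166.67, 166.67]. Speed limits (degrees/s): [147.25, 147.25, 180, 180, 180, 180].

INTERFACE

Orientations are given as a 3x3 rotation matrix whose columns are the frame's x, y, z axes.
In Python, from workcell import robot gives the robot as it stands.
- The arm moves only by the tool carry_out, never from a script. Its argument "plan" is a list of rows, each an object with "dp": the shift along the tool's x, y, z in cm, a list of three; "yaw": the turn about the tool's z in rad. In form: [{"dp": [x, y, z], "yaw": yaw}, ...]. A call has 1 to 12 rows; each row is the pose to reach, as a shift and turn from the pose commanded when the call began, along the tool's axes at that moment; what a row does not reach only later rows make up. A row lasts 1/12 s, in which the tool goes at most 41.7 mm and 7.16 degrees, less where a joint would pass 70% of its speed; a pose out of reach is approached as far as the arm can. A call with a gripper value outside its range is refused whole. "jaw" is the opening, from 0 (shut) to 1 (fully open), set as the call begins (left out, the last holds). The fingers move at their own pace and stop on an object; the grip force is fixed at half the most. Time passes only in rows, so rows that repeat a pose let the fingers close. It gives the time, the measured TCP pose, the force and the opening at its end, in the units of the state.
- robot.state(): the state, without advancing time (a new reading comes with each control period).
- robot.snapshot(name): name is "side" or "top"; returns the picture (420x560x3 uint8, red, green, blue); there is no depth.
- robot.camera_params(name): a dict with "intrinsics" (3x3 intrinsics, pixels), "xyz" and "attitude" of the camera in the world. Camera axes: x right, y up, looking along -z (the intrinsics and any distortion apply to the point x, -y, -z); pixel columns grow to the right and rows downward; lengths in mm; the calibration is good to about 2 mm. A picture is of the moment at which its call begins. camera_params takes no time and is no camera call.
- robot.hand_in(): hands the job in, once; it reports no verdict.
Trained networks look in the newest picture that a camera, given by its name, has taken for a name from the list of things; names that differ only in an ending like _2 or _b are one class to them, and where a whole thing is asked for, a point or a joint stands for the part that bears it (a point fixed in the world has none). Each returns a list of dicts, best first, with "score" (0 to 1); they miss things now and then, are a little off and sometimes report something else, mostly with a low value. They report only what shows in the picture. A call takes as long as a camera call.
- robot.recognise(name, camera): "point" ([x, y, z] in mm, in world coordinates, good to about 4 mm: the middle of the surface that is visible of it).
The state is a dict: "time": time; "joint_positions": joint angles; "joint_vel": joint speeds; "effort": joint torques, N m; "ee_pos": TCP position; "eef_rot": TCP orientation; "force": force on the tool from outside, world axes, zero at the start; "torque": the same for the moment, N m; "finger_gap": finger opening in mm.
Only numpy, scipy, OpenCV 4.12 (cv2) and the standard library are available. Lean on these libraries where they do the work, as an engineer would, in place of code of your own. Each camera call takes 0.05 s, during which the arm holds its last target.

## Working session

There is one attempt and no reset: what is moved stays moved. The work goes in short steps, Python scripts to look and compute and a tool call to move; the robot and the scene stay as the last step left them, time stands still between calls to the robot, and variables do not carry over. Pictures are saved under pics/ and viewed, and the job is handed in when it is done.

Besides the shell and the picture viewer there is one more tool, called after "Emit:" by a JSON object that holds its "api" and its "payload". carry_out: Moves the arm, as the interface text tells. Its arguments: {"type":"object","properties":{"plan":{"type":"array"},"jaw":{"type":"number"}},"required":["plan"]}

```bash
mkdir -p pics; python3 - <<'E'
from workcell import robot
import cv2
for c in("side","top"):
    im=robot.snapshot(c); cv2.imwrite(f"pics/a_{c}.png",im[:,:,::-1])
    p=robot.camera_params(c); print(c,p)
    for n in("tumbler","dryer","strainer_lid","cover","clamp_hinge","clamp_pin","clamp","socket"):
        try: print(n,[( [round(v) for v in d["point"]],round(d["score"],2)) for d in robot.recognise(n,c)][:3])
        except Exception as e: print(n,e)
print(robot.state())
E
```

```text
side {'intrinsics': array([[524.66988793,   0.        , 275.81898257],
       [  0.        , 524.66988793, 217.2244638 ],
       [  0.        ,   0.        ,   1.        ]]), 'xyz': array([ 456.66448628, 1237.67490932,  877.81325576]), 'attitude': array([[-0.99638038,  0.04401411, -0.07272478],
       [-0.08498797, -0.49783583,  0.86309706],
       [ 0.00178344,  0.86615371,  0.49977452]])}
tumbler [([512, 226, 56], 0.63), ([727, -88, 32], 0.44)]
dryer [([513, -194, 41], 0.65)]
strainer_lid [([496, 188, 139], 0.63)]
cover [([494, 169, 156], 0.83), ([535, 238, 161], 0.37)]
clamp_hinge [([538, 236, 159], 0.6)]
clamp_pin [([539, 238, 162], 0.62)]
clamp [([539, 238, 161], 0.72)]
socket [([471, 413, 36], 0.73), ([495, 169, 154], 0.3)]
top {'intrinsics': array([[525.38033558,   0.        , 277.71208784],
       [  0.        , 525.38033558, 206.81078998],
       [  0.        ,   0.        ,   1.        ]]), 'xyz': array([ 355.67569181,  -14.62341075, 1636.90460812]), 'attitude': array([[ 0.01001124,  0.98929597, -0.14557906],
       [-0.99993457,  0.00909875, -0.0069325 ],
       [-0.005533
[... 440 characters left out ...]
01, -4.83852500e-04,
        7.83542854e+01, -4.73162633e+00]), 'joint_vel': array([-0.06858225, -0.05365749,  0.02109965, -0.04225073, -0.13571582,
        0.01910781]), 'effort': array([ 1.29866171e-04, -4.23589075e+01, -3.65767086e+01, -3.65523761e-05,
        2.30518790e-04,  3.24385979e-06]), 'ee_pos': array([253.63533793, 598.45149191, 231.3365515 ]), 'eef_rot': array([[-9.20733455e-01,  3.90192139e-01, -4.15770810e-06],
       [ 3.90192139e-01,  9.20733454e-01, -2.57140498e-05],
       [-6.20527917e-06, -2.52980910e-05, -1.00000000e+00]]), 'force': array([ 0.41116505, -0.11024336, -0.05777205]), 'torque': array([ 0.01262934,  0.03096914, -0.00825427]), 'finger_gap': 85.72339871545387}
```

View pics/a_side.png

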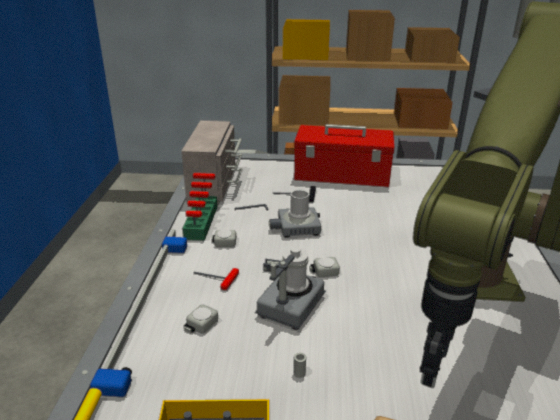

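View pics/a_top.png

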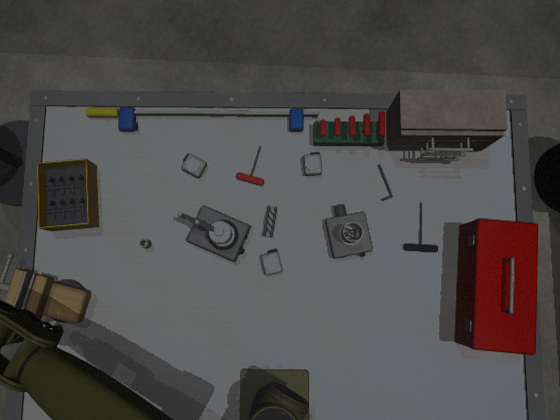

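```bash
cat > h.py <<'E'
import numpy as np,cv2
from workcell import robot
def proj(c,P):
    p=robot.camera_params(c);R=np.array(p["attitude"]);q=(np.atleast_2d(P)-p["xyz"])@R
    K=p["intrinsics"]; return np.c_[K[0,0]*q[:,0]/-q[:,2]+K[0,2],K[1,1]*q[:,1]/q[:,2]+K[1,2]]
def back(c,uv,z):
    p=robot.camera_params(c);R=np.array(p["attitude"]);K=p["intrinsics"]
    d=R@np.array([(uv[0]-K[0,2])/K[0,0],-(uv[1]-K[1,2])/K[1,1],-1]); t=(z-p["xyz"][2])/d[2]
    return p["xyz"]+t*d
def crop(im,u0,v0,w,h,s,name):
    o=cv2.resize(im[v0:v0+h,u0:u0+w],None,fx=s,fy=s,interpolation=cv2.INTER_CUBIC); cv2.imwrite(name,o[:,:,::-1] if 1 else o)
E
python3 - <<'E'
from h import *
i=cv2.imread("pics/a_top.png")[:,:,::-1]; j=cv2.imread("pics/a_side.png")[:,:,::-1]
i=np.clip(i.astype(float)*1.7,0,255).astype(np.uint8)
crop(i,170,195,100,75,8,"pics/t_tum.png"); crop(i,310,195,80,60,8,"pics/t_dry.png"); 
crop(j,245,240,100,75,8,"pics/s_tum.png"); crop(j,255,180,80,60,8,"pics/s_dry.png")
E
```

```text
(no output)
```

View pics/t_tum.png

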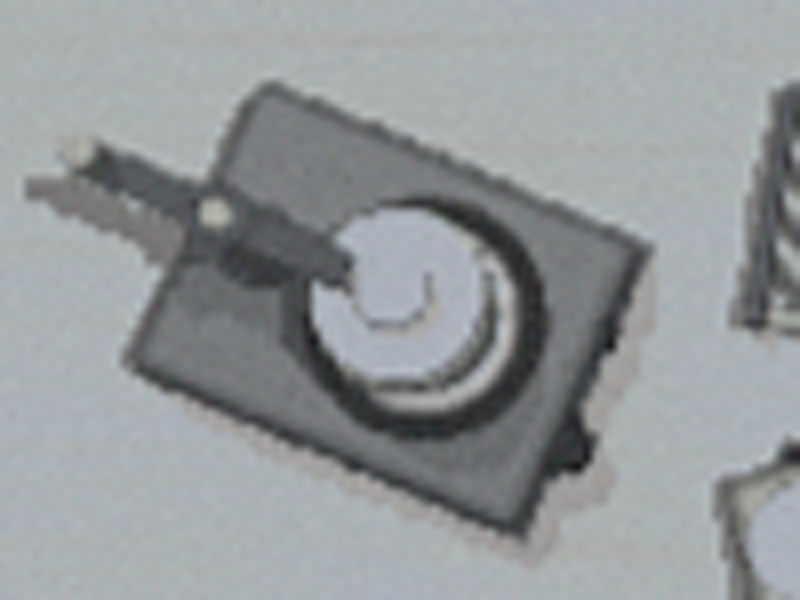

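View pics/t_dry.png

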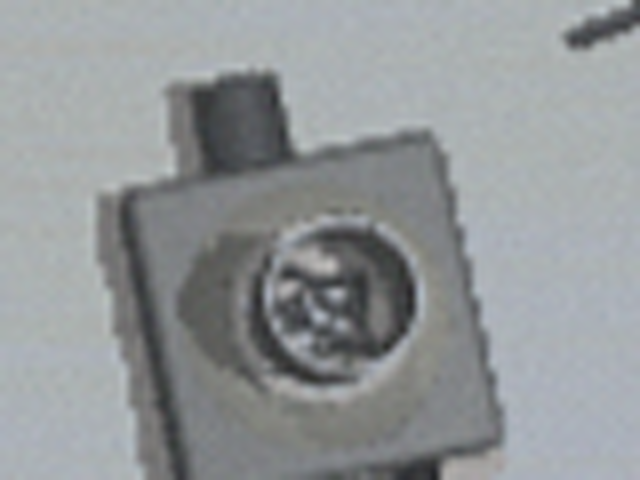

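View pics/s_tum.png

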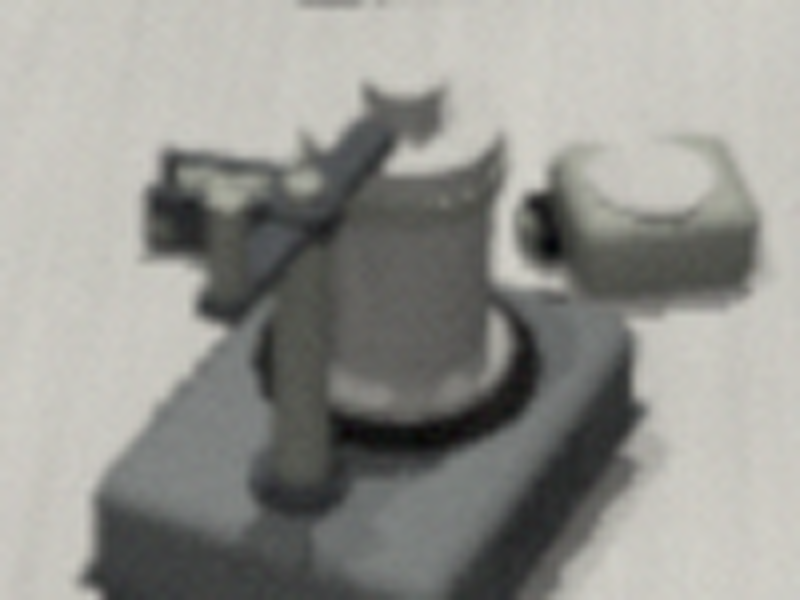

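View pics/s_dry.png

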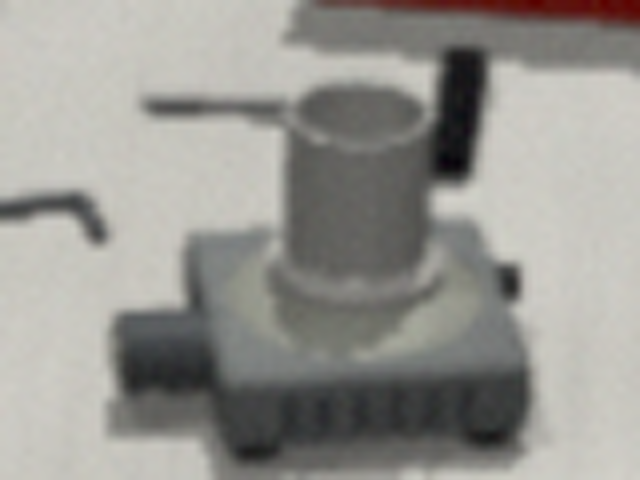

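```bash
cat >> h.py <<'E'
def px(u0,v0,s,x,y): return (u0+(x+.5)/s-.5, v0+(y+.5)/s-.5)
def tri(uvs):
    A=[];b=[]
    for c,uv in uvs:
        p=robot.camera_params(c); o=p["xyz"]; d=back(c,uv,0)-o; d/=np.linalg.norm(d); M=np.eye(3)-np.outer(d,d); A.append(M);b.append(M@o)
    return np.linalg.solve(sum(A),sum(b))
E
python3 - <<'E'
from h import *
print("hinge t",back("top",px(170,195,8,215,212),163),"s",back("side",px(245,240,8,303,182),163))
print("pin t",back("top",px(170,195,8,82,153),194),"s",back("side",px(245,240,8,230,190),194))
print("cover t",back("top",px(170,195,8,397,292),152))
print("dryer t",back("top",px(310,195,8,342,302),124),"s",back("side",px(255,180,8,361,114),124))
print("hinge tri",tri([("top",px(170,195,8,215,212)),("side",px(245,240,8,303,182))]))
E
```

```text
hinge t [529.72869682 225.04124865 163.        ] s [526.84466353 215.11672467 163.        ]
pin t [546.22447885 266.820396   194.        ] s [544.0826195  265.20183735 194.        ]
cover t [503.05452971 161.25069891 152.        ]
dryer t [ 505.84784034 -220.19167376  124.        ] s [ 504.67017379 -216.1443348   124.        ]
hinge tri [527.59556583 223.99568758 169.3766872 ]
```

```bash
cat >> h.py <<'E'
def ov(im,c,u0,v0,w,h,s,circs,name,gain=1.0):
    o=cv2.resize(im[v0:v0+h,u0:u0+w],None,fx=s,fy=s,interpolation=cv2.INTER_CUBIC)
    o=np.clip(o.astype(float)*gain,0,255).astype(np.uint8)
    t=np.linspace(0,2*np.pi,80)
    for (x,y,z,r,col) in circs:
        P=np.c_[x+r*np.cos(t),y+r*np.sin(t),0*t+z]
        q=proj(c,P); q=((q-[u0,v0]+.5)*s-.5); cv2.polylines(o,[np.round(q).astype(int)],True,col,1)
    cv2.imwrite(name,o[:,:,::-1])
E
python3 - <<'E'
from h import *
i=cv2.imread("pics/a_top.png")[:,:,::-1]; j=cv2.imread("pics/a_side.png")[:,:,::-1]
R=(255,0,0);G=(0,255,0);B=(0,0,255)
T=[(503,160,132,33,R),(503,160,152,31,G),(503,160,168,13,B),(528,223,162,7,R),(545,266,194,6,R)]
D=[(505,-218,124,29,R),(505,-218,124,26,G)]
out=[]
for n,(im,c,a,cs,g) in enumerate([(i,"top",(170,195,66,50,6),T,1.7),(i,"top",(310,195,66,50,6),D,1.7),(j,"side",(255,240,66,50,6),T,1),(j,"side",(265,180,66,50,6),D,1)]):
    ov(im,c,*a,cs,f"pics/o{n}.png",g); out.append(cv2.imread(f"pics/o{n}.png"))
cv2.imwrite("pics/o_all.png",np.vstack([np.hstack(out[:2]),np.hstack(out[2:])]))
E
```

```text
(no output)
```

View pics/o_all.png

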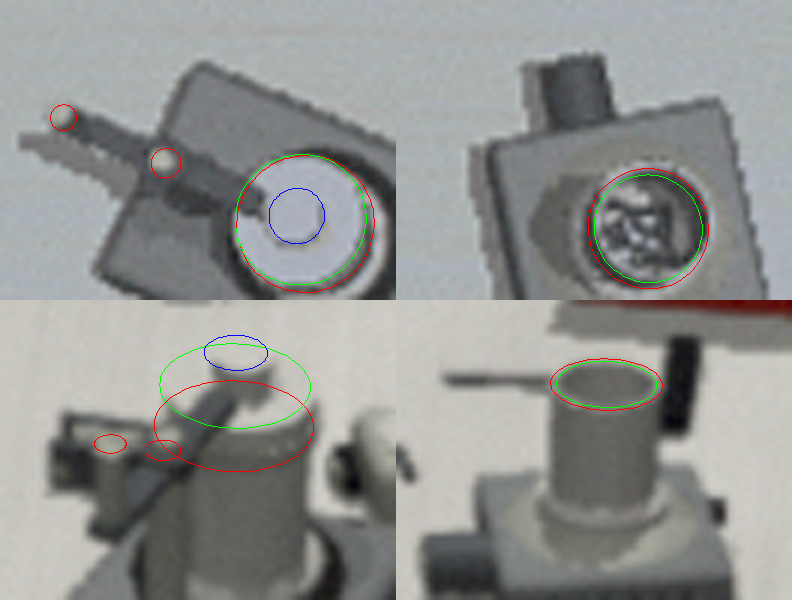

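Emit:
{"api": "carry_out", "payload": {"plan": [{"dp": [-2, -0.9, 0], "yaw": 0}, {"dp": [-5.5, -2.5, 0], "yaw": 0}, {"dp": [-9.3, -4.2, 0], "yaw": 0}, {"dp": [-13.1, -5.9, 0], "yaw": 0}, {"dp": [-16.9, -7.6, 0], "yaw": 0}, {"dp": [-20.7, -9.3, 0], "yaw": 0}, {"dp": [-24.5, -11, 0], "yaw": 0}, {"dp": [-28.3, -12.7, 0], "yaw": 0}, {"dp": [-32.1, -14.4, 0], "yaw": 0}, {"dp": [-35.9, -16.1, 0], "yaw": 0}, {"dp": [-39.7, -17.8, 0], "yaw": 0}, {"dp": [-42.9, -19.3, 0], "yaw": 0}], "jaw": 0}}

```text
time: 1.9
ee_pos: [574.9, 251.1, 231.6]
eef_rot: [[-0.92, 0.391, 0.001], [0.391, 0.92, -0.0], [-0.001, 0.0, -1.0]]
force: [-0.1, 0.4, 0.2]
finger_gap: -0.0
```

Emit:
{"api": "carry_out", "payload": {"plan": [{"dp": [0, 0, 2], "yaw": 0}, {"dp": [0, 0, 4], "yaw": 0}, {"dp": [0, 0, 5.3], "yaw": 0}, {"dp": [0, 0, 5.7], "yaw": 0}, {"dp": [0, 0, 5.7], "yaw": 0}, {"dp": [0, 0, 5.7], "yaw": 0}]}}

```text
time: 2.4
ee_pos: [573.3, 253.9, 174.9]
eef_rot: [[-0.921, 0.389, 0.0], [0.389, 0.921, 0.0], [-0.0, 0.0, -1.0]]
force: [-0.2, -0.3, 0.3]
finger_gap: -0.1
```

```bash
python3 - <<'E'
from h import *
s=robot.state();print(s["time"],s["ee_pos"],s["eef_rot"],s["force"],s["finger_gap"])
j=robot.snapshot("side");i=robot.snapshot("top")
crop(j,220,200,130,100,6,"pics/b_s.png");crop(i,150,180,130,100,6,"pics/b_t.png")
E
```

```text
2.4 [573.31237214 253.89942491 174.85785863] [[-9.21067638e-01  3.89402317e-01  4.91173267e-04]
 [ 3.89402423e-01  9.21067714e-01  1.39817510e-04]
 [-3.97958576e-04  3.20045445e-04 -9.99999870e-01]] [-0.21561892 -0.27746684  0.29516384] -0.06870273785969454
```

View pics/b_s.png

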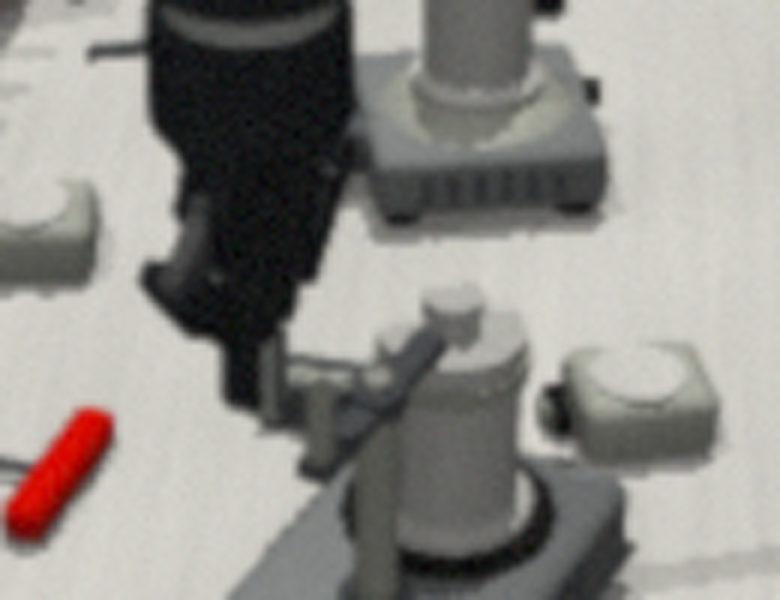

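View pics/b_t.png

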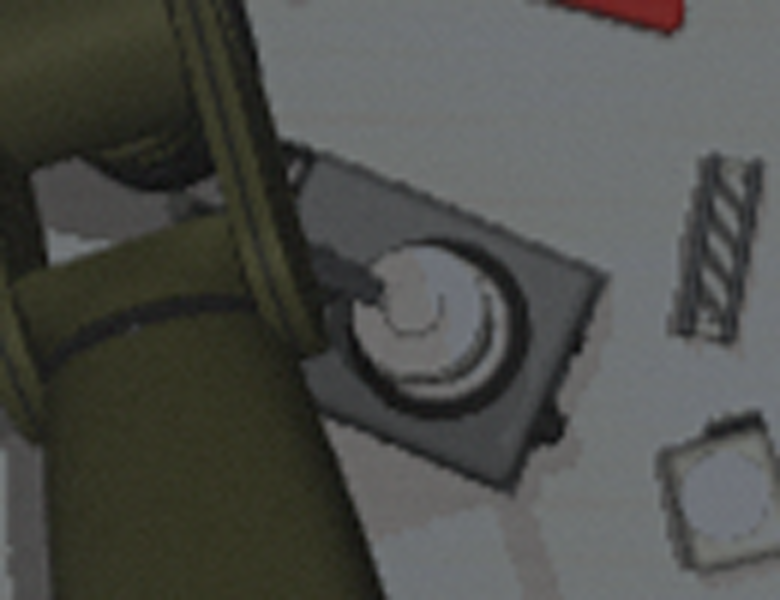

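```bash
python3 - <<'E'
from h import *
s=robot.state();R=s["eef_rot"];p=s["ee_pos"]
h=np.array([528,223.]);
def w(a,off):
    f=np.radians(68.4+a);u=np.array([np.cos(f),np.sin(f)]);t=np.array([-u[1],u[0]])
    return np.r_[h+47*u+off*t,p[2]]
for a in range(0,85,6):
    d=R.T@(w(a,-17)-p); print(a,np.round(d/10,1),round(-np.radians(a),2))
E
```

```text
0 [ 1.4  0.1 -0. ] -0.0
6 [ 1.9  0.2 -0. ] -0.1
12 [ 2.4  0.3 -0. ] -0.21
18 [ 3.   0.3 -0. ] -0.31
24 [ 3.5  0.3 -0. ] -0.42
30 [ 4.   0.2 -0. ] -0.52
36 [ 4.5  0.1 -0. ] -0.63
42 [ 5.  -0.1 -0. ] -0.73
48 [ 5.5 -0.3 -0. ] -0.84
54 [ 5.9 -0.6 -0. ] -0.94
60 [ 6.3 -0.9 -0. ] -1.05
66 [ 6.7 -1.3 -0. ] -1.15
72 [ 7.  -1.7 -0. ] -1.26
78 [ 7.3 -2.1 -0. ] -1.36
84 [ 7.6 -2.6 -0. ] -1.47
```

Emit:
{"api": "carry_out", "payload": {"plan": [{"dp": [0.9, 0, 0], "yaw": 0}, {"dp": [1.4, 0.1, 0], "yaw": 0}, {"dp": [1.9, 0.2, 0], "yaw": -0.1}, {"dp": [2.4, 0.3, 0], "yaw": -0.21}, {"dp": [3.0, 0.3, 0], "yaw": -0.31}, {"dp": [3.5, 0.3, 0], "yaw": -0.42}, {"dp": [4.0, 0.2, 0], "yaw": -0.52}, {"dp": [4.5, 0.1, 0], "yaw": -0.63}, {"dp": [4.5, 0.1, 0], "yaw": -0.63}]}}

```text
time: 3.25
ee_pos: [531.6, 272.5, 175.2]
eef_rot: [[-0.973, -0.23, 0.001], [-0.23, 0.973, 0.001], [-0.001, 0.0, -1.0]]
force: [-0.0, 0.7, 0.0]
finger_gap: -0.3
```

```bash
python3 - <<'E'
from h import *
j=robot.snapshot("side")
crop(j,220,200,130,100,6,"pics/c_s.png")
s=robot.state();R=s["eef_rot"];p=s["ee_pos"];print(s["time"],p,s["force"])
h=np.array([528,223.]);
def w(a,off):
    f=np.radians(68.4+a);u=np.array([np.cos(f),np.sin(f)]);t=np.array([-u[1],u[0]])
    return np.r_[h+47*u+off*t,p[2]]
for a in range(36,95,6):
    d=R.T@(w(a,-17)-p); print(a,np.round(d/10,1),round(-np.radians(a-36),2))
E
```

```text
3.3 [531.80335426 272.42407961 175.04446253] [-0.60508412  0.3233753  -0.50954635]
36 [-0.1  0.   0. ] -0.0
42 [ 0.4  0.2 -0. ] -0.1
48 [ 0.9  0.2 -0. ] -0.21
54 [ 1.4  0.3 -0. ] -0.31
60 [ 2.   0.2 -0. ] -0.42
66 [ 2.5  0.2 -0. ] -0.52
72 [ 3.  0. -0.] -0.63
78 [ 3.5 -0.1 -0. ] -0.73
84 [ 3.9 -0.4 -0. ] -0.84
90 [ 4.4 -0.7 -0. ] -0.94
```

View pics/c_s.png

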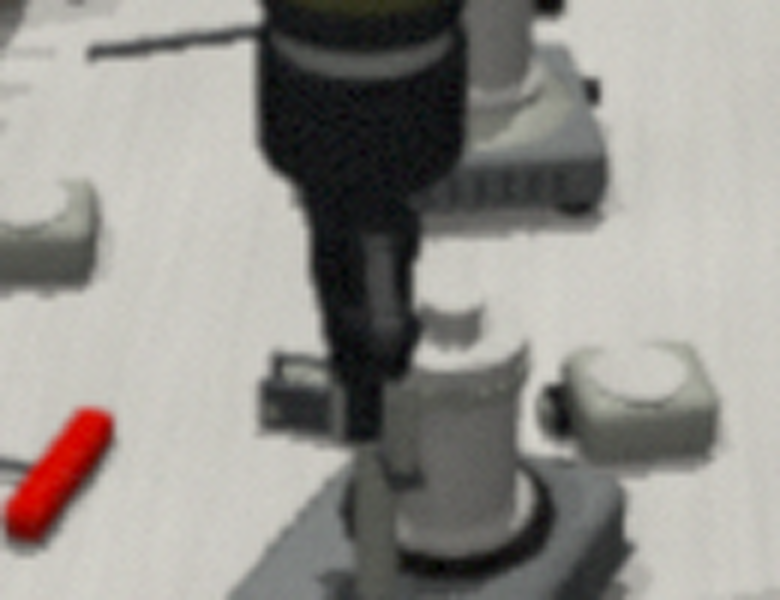

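Emit:
{"api": "carry_out", "payload": {"plan": [{"dp": [0.4, 0.2, 0], "yaw": -0.1}, {"dp": [0.9, 0.2, 0], "yaw": -0.21}, {"dp": [1.4, 0.3, 0], "yaw": -0.31}, {"dp": [2.0, 0.2, 0], "yaw": -0.42}, {"dp": [2.5, 0.2, 0], "yaw": -0.52}, {"dp": [3.0, 0.0, 0], "yaw": -0.63}, {"dp": [3.5, -0.1, 0], "yaw": -0.73}, {"dp": [3.7, -0.2, 0], "yaw": -0.78}, {"dp": [3.7, -0.2, 0], "yaw": -0.78}]}}

```text
time: 4.05
ee_pos: [496.5, 261.7, 174.8]
eef_rot: [[-0.534, -0.846, 0.001], [-0.846, 0.534, 0.001], [-0.001, -0.0, -1.0]]
force: [-0.1, 0.3, -0.2]
finger_gap: 0.2
```

Emit:
{"api": "carry_out", "payload": {"plan": [{"dp": [-1, 0, 0], "yaw": 0}, {"dp": [-1.2, 0, -3], "yaw": 0}, {"dp": [-1.2, 0, -7], "yaw": 0}, {"dp": [-1.2, 0, -9], "yaw": 0}, {"dp": [-1.2, 8, -9], "yaw": 0}, {"dp": [-1.2, 12, -9], "yaw": 0}, {"dp": [-1.2, 14, -9], "yaw": 0}, {"dp": [-1.2, 14, -9], "yaw": 0}], "jaw": 1}}

```text
time: 4.72
ee_pos: [381.6, 348.6, 264.7]
eef_rot: [[-0.533, -0.846, -0.001], [-0.846, 0.533, 0.001], [-0.001, 0.002, -1.0]]
force: [1.0, -0.5, 0.1]
finger_gap: 85.4
```

```bash
python3 - <<'E'
from h import *
s=robot.state();R=s["eef_rot"];p=s["ee_pos"];print(s["time"],p,R,s["force"],s["finger_gap"])
j=robot.snapshot("side");i=robot.snapshot("top")
crop(j,220,200,130,100,6,"pics/d_s.png");crop(i,150,180,130,100,6,"pics/d_t.png")
for c in ("side","top"):
  for n in("cover","strainer_lid","clamp_pin","tumbler"): print(c,n,[(np.round(d["point"]),d["score"]) for d in robot.recognise(n,c)][:2])
E
```

```text
4.7167 [381.56778655 348.62468222 264.70665895] [[-5.32614759e-01 -8.46357044e-01 -1.12827859e-03]
 [-8.46357576e-01  5.32613186e-01  1.43064053e-03]
 [-6.09896630e-04  1.71690739e-03 -9.99998340e-01]] [ 1.00641254 -0.45265147  0.10980618] 85.44067813093189
side cover [(array([500., 173., 153.]), 0.89), (array([727., -91.,  28.]), 0.18)]
side strainer_lid [(array([503., 181., 138.]), 0.61)]
side clamp_pin [(array([524., 234., 158.]), 0.66)]
side tumbler [(array([511., 229.,  53.]), 0.69)]
top cover [(array([500., 161., 151.]), 0.95)]
top strainer_lid []
top clamp_pin [(array([523., 228., 158.]), 0.8), (array([500., 183.,  54.]), 0.21)]
top tumbler [(array([500., 178.,  54.]), 0.61)]
```

View pics/d_s.png

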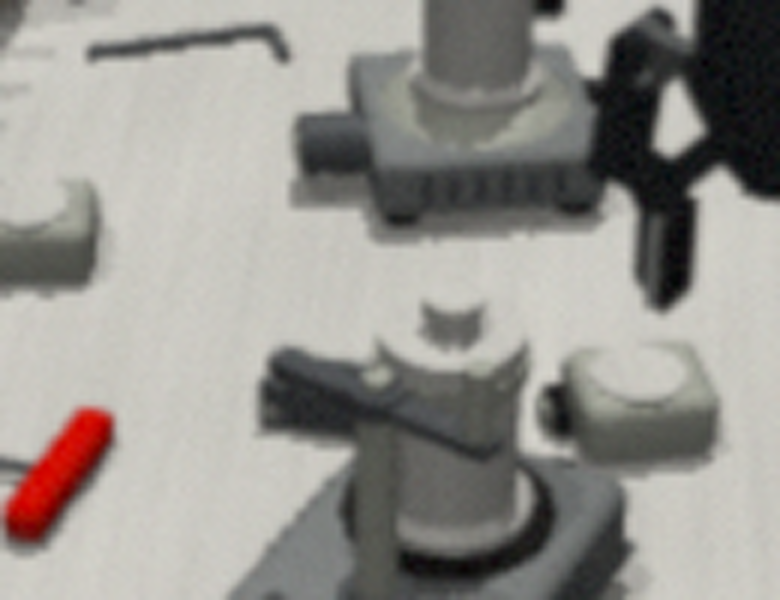

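View pics/d_t.png

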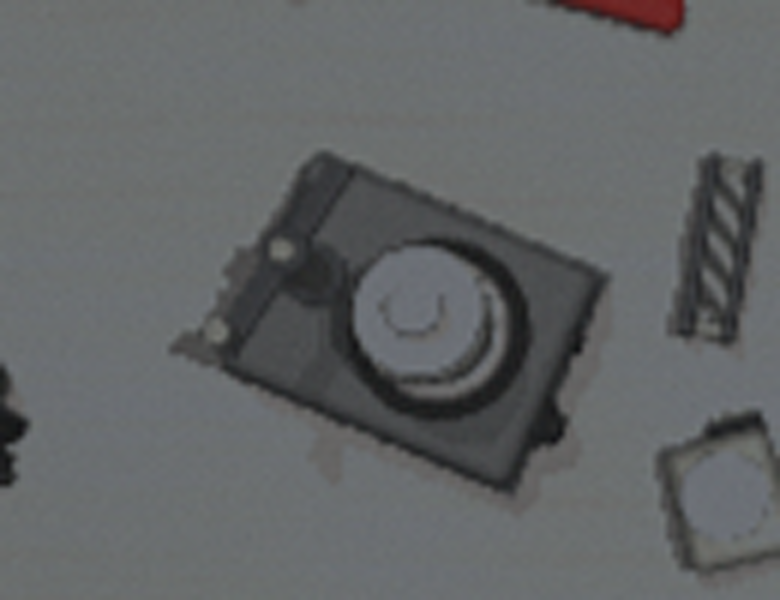

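```bash
python3 - <<'E'
from h import *
i=robot.snapshot("top")
R=(255,0,0);G=(0,255,0);B=(0,0,255)
g=cv2.cvtColor(i,cv2.COLOR_RGB2GRAY)
sub=g[215:255,200:245]; print(sub.min(),sub.max())
m=(g>120).astype(np.uint8)
n,l,st,ce=cv2.connectedComponentsWithStats(m[215:255,200:245]); print(st,ce)
# radial-edge fit by optimisation of contrast over x,y for cover z=152 r=31, flange z=142 r=33 
from scipy.ndimage import map_coordinates
from scipy.optimize import minimize
t=np.linspace(0,2*np.pi,120)
gs=cv2.GaussianBlur(g.astype(float),(0,0),.8)
def sc(x,y,z,r,sel=slice(None)):
    f=lambda rr:map_coordinates(gs,proj("top",np.c_[x+rr*np.cos(t),y+rr*np.sin(t),0*t+z]).T[::-1],order=1)
    return np.abs(f(r-2)-f(r+2))[sel].mean()
for nm,x0,y0,z,r in(("cover",503,160,152,31),("knob",503,160,168,13),("rim",505,-218,124,29),("rim_in",505,-218,124,26)):
    best=max((sc(x0+a,y0+b,z,r),x0+a,y0+b) for a in np.arange(-6,6.1,.5) for b in np.arange(-6,6.1,.5)); print(nm,best)
T=[(503,160,132,33,R),(503,160,152,31,G),(503,160,168,13,B)]
D=[(505,-218,124,29,R),(505,-218,124,26,G)]
ov(i,"top",195,205,50,50,8,T,"pics/e1.png",1.7);ov(i,"top",328,205,50,50,8,D,"pics/e2.png",1.7)
cv2.imwrite("pics/e.png",np.hstack([cv2.imread("pics/e1.png"),cv2.imread("pics/e2.png")]))
E
```

```text
24 116
[[   0    0   45   40 1800]] [[22.  19.5]]
cover (np.float64(27.426664166079437), np.float64(502.0), np.float64(161.0))
knob (np.float64(4.936706789585384), np.float64(500.0), np.float64(165.0))Traceback (most recent call last):
  File "<stdin>", line 17, in <module>
  File "<stdin>", line 17, in <genexpr>
  File "<stdin>", line 15, in sc
  File "<stdin>", line 14, in <lambda>
  File "h.py", line 4, in proj
    p=robot.camera_params(c);R=np.array(p["attitude"]);q=(np.atleast_2d(P)-p["xyz"])@R
ValueError: time passes only in moves, steps and waits
```

```bash
sed -i 's/robot.camera_params(c)/CP(c)/' h.py; cat >> h.py <<'E'
import functools
@functools.lru_cache(None)
def CP(c): return robot.camera_params(c)
E
python3 - <<'E'
from h import *
i=robot.snapshot("top"); j=robot.snapshot("side")
R=(255,0,0);G=(0,255,0);B=(0,0,255)
from scipy.ndimage import map_coordinates
t=np.linspace(0,2*np.pi,120)
def run(im,c,L):
  g=cv2.cvtColor(im,cv2.COLOR_RGB2GRAY); gs=cv2.GaussianBlur(g.astype(float),(0,0),.8)
  def sc(x,y,z,r):
    f=lambda rr:map_coordinates(gs,proj(c,np.c_[x+rr*np.cos(t),y+rr*np.sin(t),0*t+z]).T[::-1],order=1)
    return np.abs(f(r-2)-f(r+2)).mean()
  for nm,x0,y0,z,r in L:
    print(c,nm,max((sc(x0+a,y0+b,z,r),x0+a,y0+b) for a in np.arange(-6,6.1,.5) for b in np.arange(-6,6.1,.5)))
L=[("cover",503,160,152,31),("knob",503,160,168,13),("rim",505,-218,124,29),("rim_in",505,-218,124,26)]
run(i,"top",L);run(j,"side",L)
T=[(502,161,132,33,R),(502,161,152,31,G),(502,161,168,13,B)]
D=[(505,-218,124,29,R),(505,-218,124,26,G)]
o=[]
for k,(im,c,a,cs,gn) in enumerate([(i,"top",(195,205,50,37,8),T,1.7),(i,"top",(328,205,50,37,8),D,1.7),(j,"side",(268,240,50,37,8),T,1),(j,"side",(275,180,50,37,8),D,1)]):
  ov(im,c,*a,cs,f"pics/e{k}.png",gn);o.append(cv2.imread(f"pics/e{k}.png"))
cv2.imwrite("pics/e.png",np.vstack([np.hstack(o[:2]),np.hstack(o[2:])]))
E
```

```text
top cover (np.float64(27.519697405828726), np.float64(502.0), np.float64(161.0))
top knob (np.float64(4.875028658199934), np.float64(498.5), np.float64(158.5))
top rim (np.float64(16.678263062963037), np.float64(505.0), np.float64(-215.5))
top rim_in (np.float64(19.3111831703158), np.float64(507.0), np.float64(-219.5))
side cover (np.float64(14.292979802718158), np.float64(497.0), np.float64(164.0))
side knob (np.float64(10.486528627567687), np.float64(502.5), np.float64(163.5))
side rim (np.float64(19.216017832212703), np.float64(501.0), np.float64(-220.0))
side rim_in (np.float64(18.935444647721173), np.float64(500.0), np.float64(-222.0))
```

View pics/e.png

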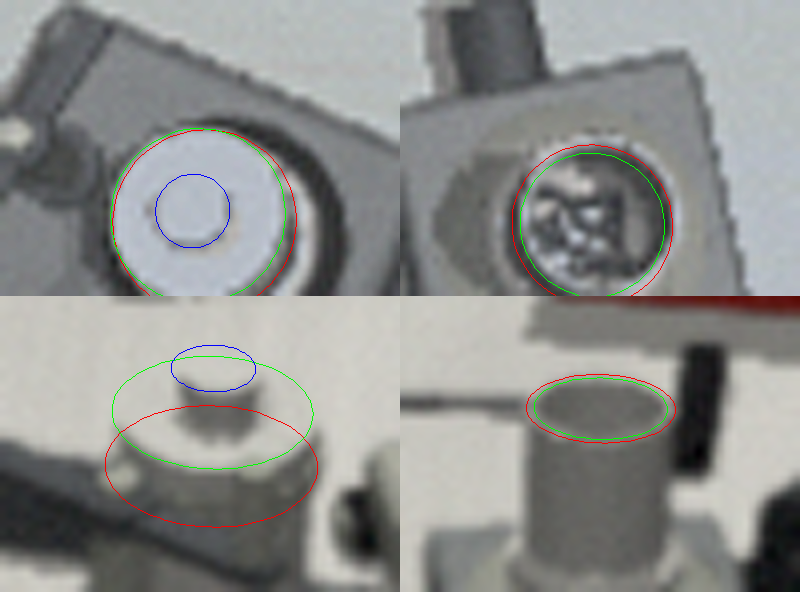

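Emit:
{"api": "carry_out", "payload": {"plan": [{"dp": [1.3, -2.7, 0], "yaw": -0.06}, {"dp": [2.9, -6.2, 0], "yaw": -0.12}, {"dp": [4.5, -9.6, 0], "yaw": -0.18}, {"dp": [6.1, -13.0, 0], "yaw": -0.18}, {"dp": [7.7, -16.4, 0], "yaw": -0.18}, {"dp": [9.0, -19.2, 0], "yaw": -0.18}, {"dp": [9.4, -20.1, 0], "yaw": -0.18}, {"dp": [9.4, -20.1, 3], "yaw": -0.18}, {"dp": [9.4, -20.1, 6], "yaw": -0.18}, {"dp": [9.4, -20.1, 7], "yaw": -0.18}, {"dp": [9.4, -20.1, 7], "yaw": -0.18}, {"dp": [9.4, -20.1, 7], "yaw": -0.18}], "jaw": 1}}

```text
time: 6.37
ee_pos: [504.4, 160.0, 194.4]
eef_rot: [[-0.372, -0.928, -0.001], [-0.928, 0.372, -0.0], [0.0, 0.001, -1.0]]
force: [-0.2, 0.6, -0.5]
finger_gap: 85.7
```

```bash
cat > d.py <<'E'
from h import *
import sys
s=robot.state();R=s["eef_rot"];p=s["ee_pos"];print(s["time"],p,np.degrees(np.arctan2(R[1,1],R[0,1])),s["force"],s["finger_gap"])
if len(sys.argv)>3: print("dp cm",np.round(R.T@(np.array([float(a) for a in sys.argv[1:4]])-p)/10,2))
E
python3 d.py 502 162 113
python3 - <<'E'
from h import *
j=robot.snapshot("side");i=robot.snapshot("top")
crop(j,220,200,130,100,6,"pics/f_s.png");crop(np.minimum(i*1.5,255).astype(np.uint8),150,180,130,100,6,"pics/f_t.png")
E
```

```text
6.3667 [504.42230132 159.98661257 194.41552952] 158.16617407179513 [-0.20846312  0.60416754 -0.45146126] 85.67360778759986
dp cm [-0.1   0.29  8.14]
```

View pics/f_s.png

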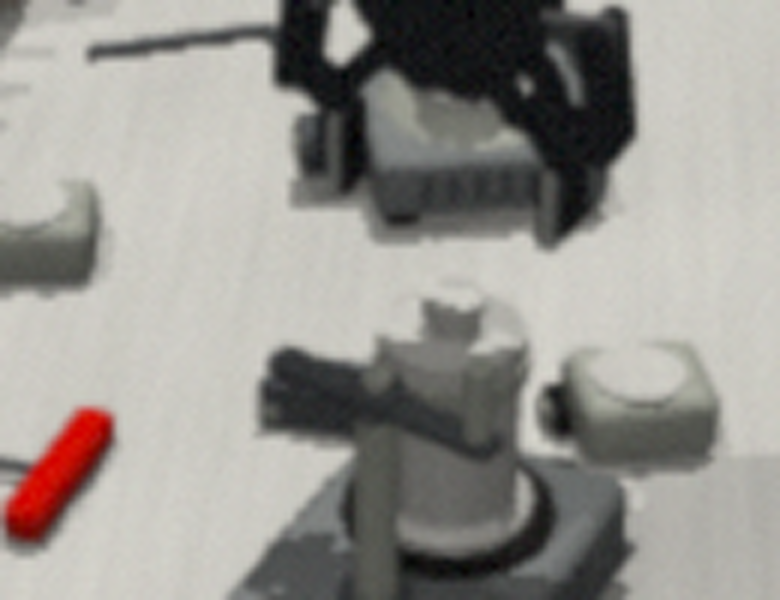

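View pics/f_t.png

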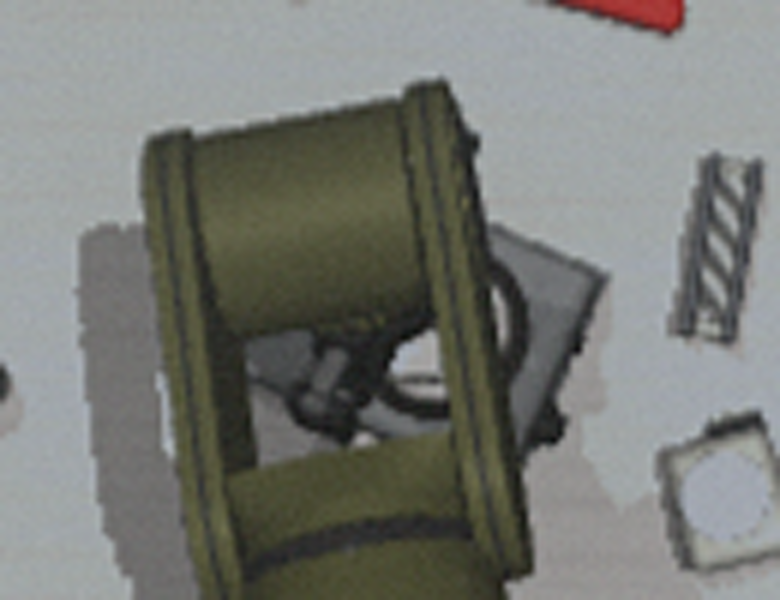

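```bash
python3 - <<'E'
from h import *
for z in (194,201,207,213):
  print(z,(proj("side",np.array([[504.4+.928*43,160-.372*43,z],[504.4-.928*43,160+.372*43,z]]))-[220,200])*6)
E
```

```text
194 [[345.6512563  210.45512689]
 [538.02127922 261.91875196]]
201 [[345.71090688 195.9336457 ]
 [538.61869962 247.15410445]]
207 [[345.76229435 183.42375687]
 [539.13343125 234.43302713]]
213 [[345.8139221  170.85537203]
 [539.65063414 221.65087504]]
```

Emit:
{"api": "carry_out", "payload": {"plan": [{"dp": [-0.1, 0.2, 1], "yaw": 0}, {"dp": [-0.1, 0.2, 3], "yaw": 0}, {"dp": [-0.1, 0.2, 5], "yaw": 0}, {"dp": [-0.1, 0.2, 6.5], "yaw": 0}, {"dp": [-0.1, 0.2, 7.5], "yaw": 0}, {"dp": [-0.1, 0.2, 8.0], "yaw": 0}, {"dp": [-0.1, 0.2, 8.0], "yaw": 0}, {"dp": [-0.1, 0.2, 8.0], "yaw": 0}]}}

```text
time: 7.13
ee_pos: [503.7, 161.5, 115.1]
eef_rot: [[-0.372, -0.928, 0.001], [-0.928, 0.372, 0.0], [-0.001, -0.001, -1.0]]
force: [0.5, -0.5, 0.6]
finger_gap: 85.4
```

```bash
python3 d.py 502 162 113
python3 - <<'E'
from h import *
j=robot.snapshot("side")
crop(j,250,220,80,60,10,"pics/g_s.png")
E
```

```text
7.1333 [503.73299473 161.4958899  115.10765149] 158.140044350386 [ 0.51403478 -0.49420244  0.62498215] 85.42651646743604
dp cm [0.02 0.18 0.21]
```

View pics/g_s.png

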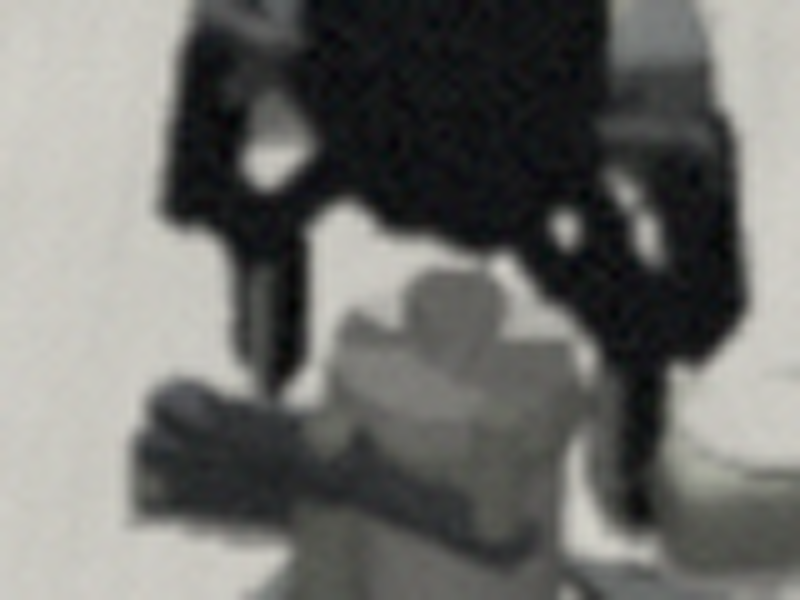

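Emit:
{"api": "carry_out", "payload": {"plan": [{"dp": [0, 0.1, 0.1], "yaw": 0}, {"dp": [0, 0.1, 0.1], "yaw": 0}, {"dp": [0, 0.1, 0.1], "yaw": 0}, {"dp": [0, 0.1, 0.1], "yaw": 0}, {"dp": [0, 0.1, 0.1], "yaw": 0}, {"dp": [0, 0.1, 0.1], "yaw": 0}, {"dp": [0, 0.1, 0.1], "yaw": 0}, {"dp": [0, 0.1, 0.1], "yaw": 0}, {"dp": [0, 0.1, 0.1], "yaw": 0}, {"dp": [0, 0.1, 0.1], "yaw": 0}], "jaw": 0}}

```text
time: 8.02
ee_pos: [503.3, 161.9, 114.9]
eef_rot: [[-0.372, -0.928, 0.002], [-0.928, 0.372, 0.001], [-0.002, -0.002, -1.0]]
force: [-1.0, 0.2, 5.6]
finger_gap: 63.9
```

```bash
python3 d.py 
python3 - <<'E'
from h import *
j=robot.snapshot("side")
crop(j,250,220,80,60,10,"pics/h_s.png")
E
```

```text
8.0167 [503.26093674 161.93906244 114.92633588] 158.13571986719762 [-1.00552697  0.18286981  5.62688687] 63.932879394477645
```

View pics/h_s.png

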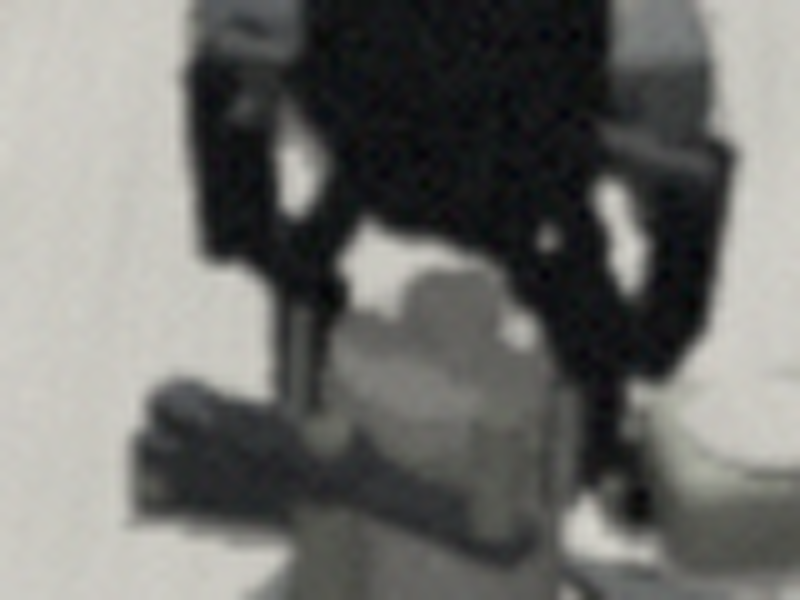

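Emit:
{"api": "carry_out", "payload": {"plan": [{"dp": [0, 0, -0.3], "yaw": 0}, {"dp": [0, 0, -0.6], "yaw": 0}, {"dp": [0, 0, -0.9], "yaw": 0}, {"dp": [0, 0, -1.0], "yaw": 0}, {"dp": [0, 0, -1.0], "yaw": 0}, {"dp": [0, 0, -1.0], "yaw": 0}]}}

```text
time: 8.57
ee_pos: [502.0, 161.6, 123.0]
eef_rot: [[-0.372, -0.928, -0.001], [-0.928, 0.372, -0.0], [0.0, 0.0, -1.0]]
force: [1.2, -0.3, -2.2]
finger_gap: 63.6
```

```bash
python3 d.py 
python3 - <<'E'
from h import *
j=robot.snapshot("side")
crop(j,250,220,80,60,10,"pics/i_s.png")
E
```

```text
8.5667 [502.02120771 161.60504121 123.04060091] 158.13605574916943 [ 1.16793309 -0.26748848 -2.21346305] 63.565565335390346
```

View pics/i_s.png

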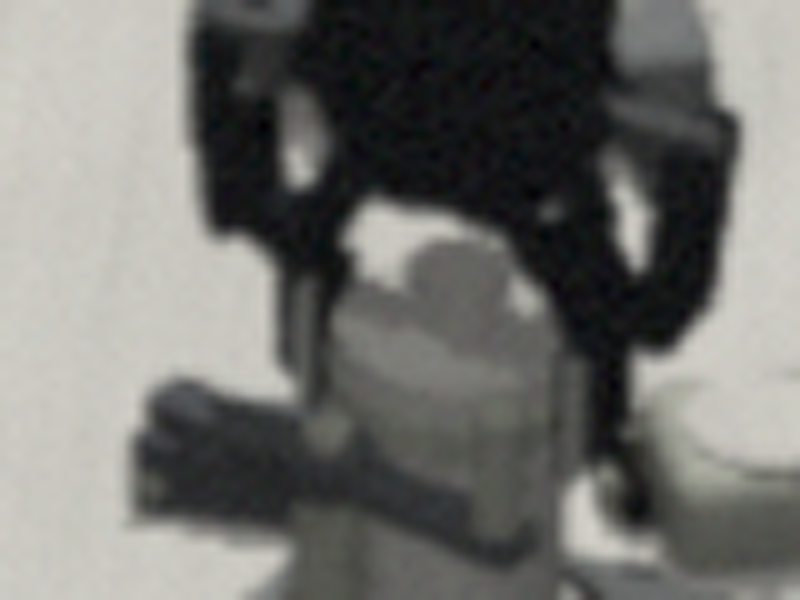

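Emit:
{"api": "carry_out", "payload": {"plan": [{"dp": [0, 0, -0.5], "yaw": 0}, {"dp": [0, 0, -1.5], "yaw": 0}, {"dp": [0, 0, -3.0], "yaw": 0}, {"dp": [0, 0, -4.5], "yaw": 0}, {"dp": [0, 0, -6.0], "yaw": 0}, {"dp": [0, 0, -7.0], "yaw": 0}, {"dp": [0, 0, -7.5], "yaw": 0}, {"dp": [0, 0, -7.5], "yaw": 0}]}}

```text
time: 9.28
ee_pos: [503.2, 161.8, 200.3]
eef_rot: [[-0.372, -0.928, 0.003], [-0.928, 0.372, 0.001], [-0.002, -0.003, -1.0]]
force: [-0.2, -0.4, -1.2]
finger_gap: 64.2
```

```bash
python3 d.py 505 -219 198
python3 - <<'E'
from h import *
j=robot.snapshot("side")
crop(j,250,190,80,60,10,"pics/j_s.png")
E
```

```text
9.2833 [503.1637623  161.84983021 200.33198891] 158.13521913136208 [-0.17035056 -0.43106083 -1.24509456] 64.17399952526394
dp cm [ 35.28 -14.35   0.21]
```

View pics/j_s.png

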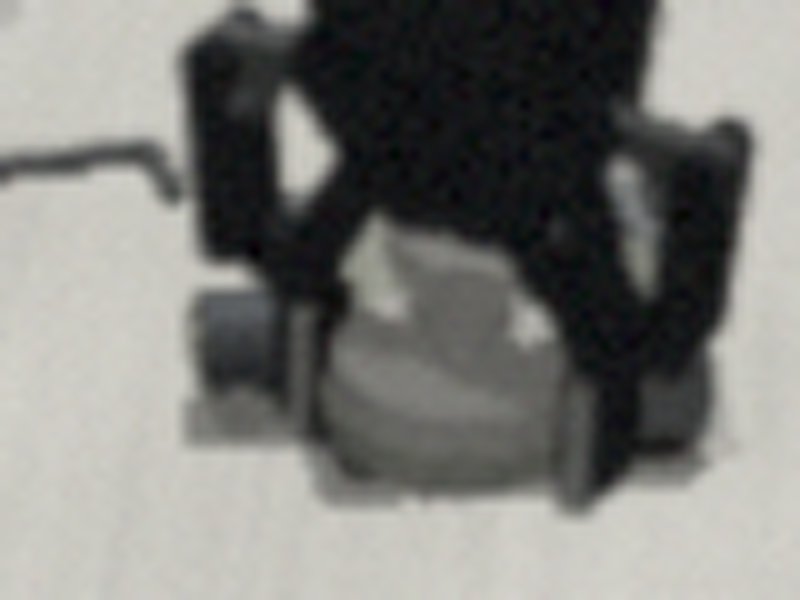

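Emit:
{"api": "carry_out", "payload": {"plan": [{"dp": [0.7, -0.3, 0], "yaw": 0}, {"dp": [2.2, -0.9, 0], "yaw": 0}, {"dp": [4.4, -1.8, 0], "yaw": 0}, {"dp": [7.0, -2.8, 0], "yaw": 0}, {"dp": [9.6, -3.9, 0], "yaw": 0}, {"dp": [12.2, -5.0, 0], "yaw": 0}, {"dp": [14.8, -6.0, 0], "yaw": 0}, {"dp": [17.4, -7.1, 0], "yaw": 0}, {"dp": [20.0, -8.1, 0], "yaw": 0}, {"dp": [22.6, -9.2, 0], "yaw": 0}, {"dp": [25.0, -10.2, 0], "yaw": 0}, {"dp": [27, -11, 0], "yaw": 0}]}}

```text
time: 10.33
ee_pos: [515.2, -68.9, 195.7]
eef_rot: [[-0.422, -0.906, -0.009], [-0.906, 0.422, -0.041], [0.041, -0.01, -0.999]]
force: [-0.2, 0.9, -1.9]
finger_gap: 63.7
```

```bash
python3 d.py 505 -219 160
```

```text
10.3333 [515.22021873 -68.90251741 195.66709817] 155.02319680803072 [-0.18103696  0.91932556 -1.87235542] 63.706615742915304
dp cm [13.88 -5.38  4.19]
```

Emit:
{"api": "carry_out", "payload": {"plan": [{"dp": [0, 0, 0], "yaw": 0}, {"dp": [0, 0, 0], "yaw": 0}, {"dp": [0, 0, 0], "yaw": 0}, {"dp": [0, 0, 0], "yaw": 0}]}}

```text
time: 10.67
ee_pos: [515.0, -67.6, 196.2]
eef_rot: [[-0.421, -0.907, -0.008], [-0.906, 0.421, -0.041], [0.04, -0.01, -0.999]]
force: [0.7, 0.3, -2.5]
finger_gap: 63.7
```

```bash
python3 d.py 505 -219 185
```

```text
10.6667 [515.00471835 -67.56623599 196.21531784] 155.12205690257724 [ 0.73164024  0.32752401 -2.45773748] 63.655406324059236
dp cm [14.1  -5.45  1.74]
```

```bash
python3 - <<'E'
from h import *
s=robot.state();print(np.round(s["joint_positions"],2),np.round(s["eef_rot"],4))
E
```

```text
[ -12.14   -8.11  113.11   -2.45   74.96 -166.62] [[-0.4207 -0.9072 -0.0077]
 [-0.9063  0.4207 -0.0405]
 [ 0.04   -0.0101 -0.9991]]
```

Emit:
{"api": "carry_out", "payload": {"plan": [{"dp": [0, 0, 0], "yaw": 0.08}, {"dp": [0, 0, 0], "yaw": 0.18}, {"dp": [0, 0, 0], "yaw": 0.28}, {"dp": [0, 0, 0], "yaw": 0.38}, {"dp": [0, 0, 0], "yaw": 0.48}, {"dp": [0, 0, 0], "yaw": 0.58}, {"dp": [0, 0, 0], "yaw": 0.68}, {"dp": [0, 0, 0], "yaw": 0.76}, {"dp": [0, 0, 0], "yaw": 0.8}, {"dp": [0, 0, 0], "yaw": 0.8}]}}

```text
time: 11.5
ee_pos: [515.0, -67.8, 196.4]
eef_rot: [[-0.944, -0.329, -0.007], [-0.329, 0.944, -0.041], [0.02, -0.036, -0.999]]
force: [0.1, -0.1, -1.7]
finger_gap: 64.2
```

```bash
python3 d.py 505 -219 185; python3 - <<'E'
from h import *
s=robot.state();print(np.round(s["joint_positions"],2),np.round(s["eef_rot"],4))
E
```

```text
11.5 [514.98580046 -67.78434563 196.35216977] 109.2372684712796 [ 0.08711884 -0.129202   -1.66950353] 64.17205109392624
dp cm [  5.89 -13.9    1.76]
[ -12.16   -8.13  113.11   -2.45   74.96 -120.74] [[-0.9442 -0.3293 -0.0074]
 [-0.3287  0.9436 -0.0407]
 [ 0.0204 -0.036  -0.9991]]
```

Emit:
{"api": "carry_out", "payload": {"plan": [{"dp": [0.1, -0.2, 0], "yaw": 0.06}, {"dp": [0.3, -0.7, 0.1], "yaw": 0.16}, {"dp": [0.6, -1.4, 0.2], "yaw": 0.27}, {"dp": [0.9, -2.2, 0.3], "yaw": 0.38}, {"dp": [1.3, -3.1, 0.4], "yaw": 0.49}, {"dp": [1.7, -4.0, 0.5], "yaw": 0.6}, {"dp": [2.1, -5.0, 0.6], "yaw": 0.71}, {"dp": [2.5, -6.0, 0.7], "yaw": 0.82}, {"dp": [2.9, -6.8, 0.8], "yaw": 0.93}, {"dp": [3.2, -7.4, 0.9], "yaw": 1.04}, {"dp": [3.4, -7.8, 1.0], "yaw": 1.12}, {"dp": [3.4, -8, 1.0], "yaw": 1.15}]}}

```text
time: 12.5
ee_pos: [508.9, -155.6, 189.7]
eef_rot: [[-0.685, 0.729, -0.008], [0.729, 0.684, -0.041], [-0.024, -0.034, -0.999]]
force: [-0.5, -0.4, -3.1]
finger_gap: 63.8
```

```bash
python3 d.py 505 -219 170; python3 - <<'E'
from h import *
s=robot.state();print(np.round(s["joint_positions"],2),np.round(s["eef_rot"],4))
E
```

```text
12.5 [ 508.90284479 -155.61908092  189.67269073] 43.16947024714182 [-0.4758347  -0.37309562 -3.09978748] 63.8196699567689
dp cm [-4.3  -4.55  2.23]
[-21.57  -6.34 112.15  -2.44  73.76 -64.09] [[-0.6846  0.7289 -0.008 ]
 [ 0.7286  0.6838 -0.0408]
 [-0.0243 -0.0337 -0.9991]]
```

Emit:
{"api": "carry_out", "payload": {"plan": [{"dp": [-0.3, -0.3, 0.1], "yaw": 0.07}, {"dp": [-0.9, -0.9, 0.3], "yaw": 0.18}, {"dp": [-1.6, -1.7, 0.6], "yaw": 0.29}, {"dp": [-2.4, -2.5, 1.0], "yaw": 0.4}, {"dp": [-3.1, -3.3, 1.4], "yaw": 0.51}, {"dp": [-3.7, -3.9, 1.8], "yaw": 0.62}, {"dp": [-4.1, -4.3, 2.1], "yaw": 0.73}, {"dp": [-4.3, -4.5, 2.2], "yaw": 0.84}, {"dp": [-4.3, -4.5, 2.2], "yaw": 0.91}, {"dp": [-4.3, -4.5, 2.2], "yaw": 0.93}, {"dp": [-4.3, -4.5, 2.2], "yaw": 0.93}, {"dp": [-4.3, -4.5, 2.2], "yaw": 0.93}]}}

```text
time: 13.5
ee_pos: [505.8, -218.2, 170.5]
eef_rot: [[0.171, 0.985, -0.008], [0.984, -0.171, -0.041], [-0.042, -0.0, -0.999]]
force: [0.0, 0.2, -2.2]
finger_gap: 63.8
```

```bash
python3 d.py 505 -219 150; python3 - <<'E'
from h import *
s=robot.state();print(np.round(s["joint_positions"],2),np.round(s["eef_rot"],4));p=s["ee_pos"]
j=robot.snapshot("side");i=robot.snapshot("top")
x,y,z=p[0],p[1]+.7,p[2]+17.3
R=(255,0,0);G=(0,255,0);B=(0,0,255)
T=[(x,y,z,33,R),(x,y,z+20,31,G),(x,y,z+36,13,B)]
D=[(505,-219,124,29,R),(505,-219,124,26,G)]
ov(i,"top",325,205,50,56,8,T+D,"pics/k0.png",1.7);ov(j,"side",275,160,50,56,8,T+D,"pics/k1.png",1)
cv2.imwrite("pics/k.png",np.hstack([cv2.imread("pics/k0.png"),cv2.imread("pics/k1.png")]))
E
```

```text
13.5 [ 505.80917343 -218.16005983  170.50374148] -9.84246700511531 [ 0.01340483  0.19218825 -2.24371826] 63.77121859125054
dp cm [-0.01 -0.06  2.05]
[-27.78  -3.1  111.04  -2.4   71.37 -17.18] [[ 1.708e-01  9.853e-01 -7.500e-03]
 [ 9.844e-01 -1.709e-01 -4.080e-02]
 [-4.150e-02 -4.000e-04 -9.991e-01]]
```

View pics/k.png

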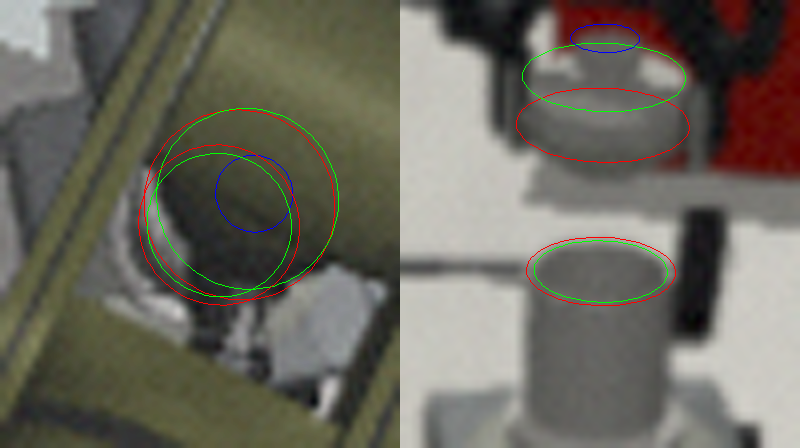

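```bash
python3 d.py 505.6 -219.7 120;python3 d.py 505.6 -219.7 107
```

```text
13.6 [ 505.80073452 -218.20692851  170.52277962] -9.888151748483628 [ 0.29736458  0.15662173 -2.9646787 ] 63.853156668595716
dp cm [0.06 0.01 5.05]
13.6 [ 505.80073452 -218.20692851  170.52277962] -9.888151748483628 [ 0.29736458  0.15662173 -2.9646787 ] 63.853156668595716
dp cm [0.11 0.01 6.35]
```

Emit:
{"api": "carry_out", "payload": {"plan": [{"dp": [0, 0, 0.6], "yaw": 0}, {"dp": [0, 0, 1.8], "yaw": 0}, {"dp": [0.1, 0, 3.2], "yaw": 0}, {"dp": [0.1, 0, 4.3], "yaw": 0}, {"dp": [0.1, 0, 4.9], "yaw": 0}, {"dp": [0.1, 0, 5.0], "yaw": 0}, {"dp": [0.1, 0, 5.2], "yaw": 0}, {"dp": [0.1, 0, 5.5], "yaw": 0}, {"dp": [0.1, 0, 5.7], "yaw": 0}, {"dp": [0.1, 0, 5.8], "yaw": 0}, {"dp": [0.1, 0, 5.8], "yaw": 0}]}}

```text
time: 14.52
ee_pos: [507.2, -221.8, 115.3]
eef_rot: [[0.173, 0.985, -0.003], [0.984, -0.173, -0.045], [-0.045, 0.005, -0.999]]
force: [-0.8, -4.7, 4.4]
finger_gap: 64.1
```

```bash
python3 d.py 505.6 -219.7 107; python3 - <<'E'
from h import *
j=robot.snapshot("side")
crop(j,270,170,60,45,12,"pics/l.png")
E
```

```text
14.5167 [ 507.15908124 -221.78646823  115.25283548] -9.961792106158889 [-0.78670195 -4.68997184  4.40342381] 64.1010987140361
dp cm [ 0.22 -0.19  0.82]
```

View pics/l.png

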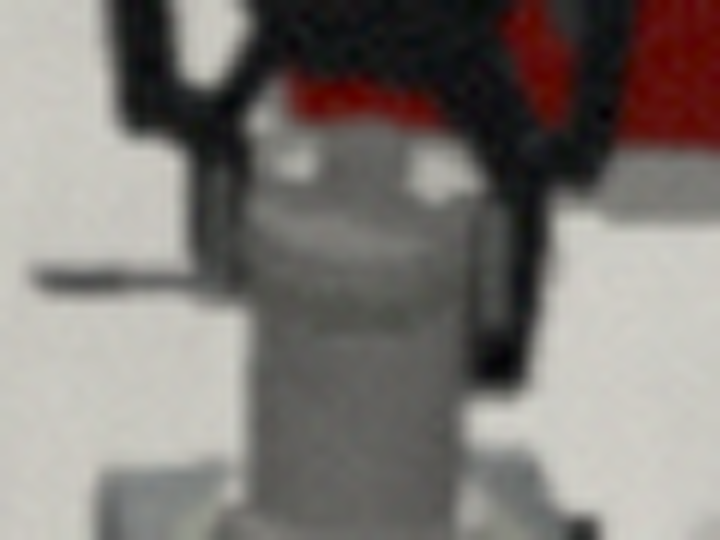

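Emit:
{"api": "carry_out", "payload": {"plan": [{"dp": [-0.1, 0.05, 0], "yaw": 0}, {"dp": [-0.2, 0.1, 0], "yaw": 0}, {"dp": [-0.3, 0.1, 0], "yaw": 0}, {"dp": [-0.3, 0.1, 0.1], "yaw": 0}, {"dp": [-0.3, 0.1, 0.2], "yaw": 0}, {"dp": [-0.3, 0.1, 0.2], "yaw": 0}]}}

```text
time: 15.07
ee_pos: [507.1, -223.9, 112.8]
eef_rot: [[0.173, 0.985, -0.005], [0.984, -0.173, -0.043], [-0.043, 0.003, -0.999]]
force: [-1.2, -2.7, 11.0]
finger_gap: 64.2
```

```bash
python3 d.py 505.6 -219.7 107
```

```text
15.0667 [ 507.14619385 -223.9299868   112.75658242] -9.967954053143325 [-1.15102785 -2.65473375 10.98919362] 64.17727390647403
dp cm [ 0.41 -0.23  0.56]
```

```bash
python3 d.py; python3 - <<'E'
from h import *
s=robot.state();p=s["ee_pos"]
j=robot.snapshot("side");i=robot.snapshot("top")
R=(255,0,0);G=(0,255,0);B=(0,0,255)
x,y,z=p[0]-1,p[1]+.7,p[2]+17.1
D=[(505.5,-219,124,29,R),(505.5,-219,42,29,R)]
T=[(x,y,z,33,G),(x,y,z+10,33,G),(x,y,z+36,13,B)]
ov(j,"side",278,165,45,65,8,T+D,"pics/m1.png",1)
ov(j,"side",278,165,45,65,8,[],"pics/m0.png",1)
cv2.imwrite("pics/m.png",np.hstack([cv2.imread("pics/m0.png"),cv2.imread("pics/m1.png")]))
crop(np.minimum(i*1.7,255).astype(np.uint8),310,190,80,60,10,"pics/mt.png")
E
```

```text
15.0667 [ 507.14619385 -223.9299868   112.75658242] -9.967954053143325 [-1.15102785 -2.65473375 10.98919362] 64.17727390647403
```

View pics/m.png

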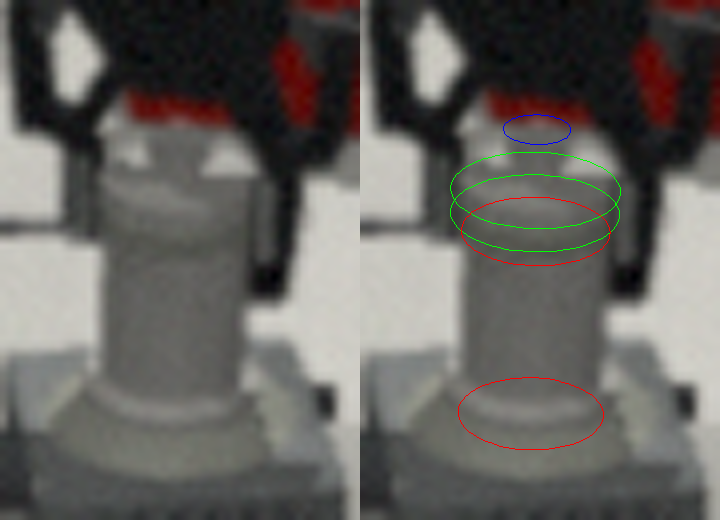

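View pics/mt.png

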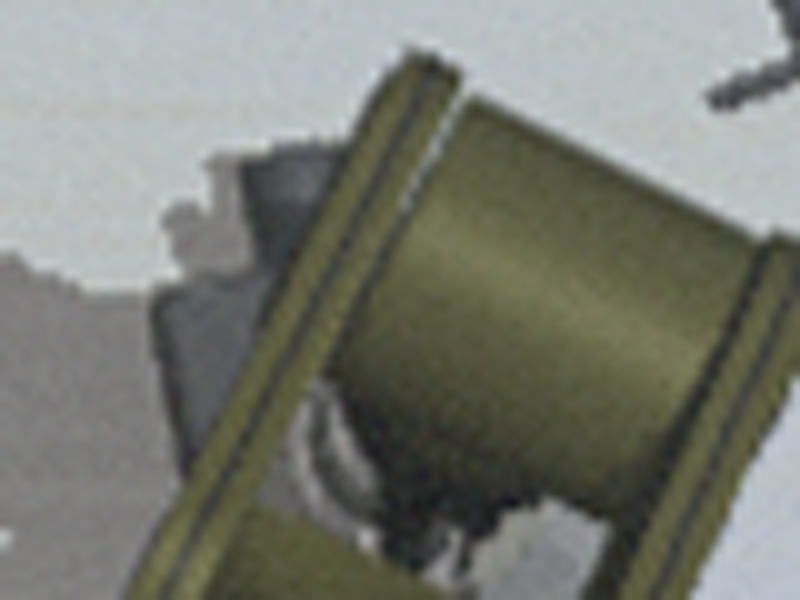

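```bash
python3 - <<'E'
from h import *
s=robot.state();p=s["ee_pos"];R=s["eef_rot"]
for o in (33,43):
  for sg in(1,-1):
    for b in (-2,5):
      q=p+R@np.array([0,sg*o,-b]); print(o*sg,b,((proj("side",q)-[278,165]+.5)*8)[0])
E
```

```text
33 -2 [ 89.63501787 244.51479729]
33 5 [ 89.75029346 229.09846996]
-33 -2 [253.6909088  265.19986633]
-33 5 [254.18306547 249.69442222]
43 -2 [ 65.02838896 241.41225818]
43 5 [ 65.08770544 226.00936868]
-43 -2 [278.80107173 268.36589378]
-43 5 [279.35149552 252.84688251]
```

Emit:
{"api": "carry_out", "payload": {"plan": [{"dp": [-0.1, 0, -0.3], "yaw": 0}, {"dp": [-0.2, 0, -0.4], "yaw": 0}, {"dp": [-0.3, -0.05, -0.4], "yaw": 0}, {"dp": [-0.3, -0.05, -0.4], "yaw": 0}, {"dp": [-0.3, -0.05, -0.2], "yaw": 0}, {"dp": [-0.3, -0.05, 0], "yaw": 0}, {"dp": [-0.3, -0.05, 0.1], "yaw": 0}, {"dp": [-0.3, -0.05, 0.1], "yaw": 0}]}}

```text
time: 15.83
ee_pos: [506.3, -225.9, 109.9]
eef_rot: [[0.173, 0.985, -0.004], [0.984, -0.173, -0.041], [-0.041, 0.003, -0.999]]
force: [7.7, -0.3, -0.1]
finger_gap: 63.9
```

```bash
python3 d.py 505.6 -219.7 107
```

```text
15.8333 [ 506.32713983 -225.94844012  109.86604934] -9.97344078295558 [ 7.70855103 -0.34279516 -0.14896066] 63.946244751398595
dp cm [ 0.61 -0.18  0.26]
```

Emit:
{"api": "carry_out", "payload": {"plan": [{"dp": [0, 0.1, 0], "yaw": 0}, {"dp": [0, 0.2, 0], "yaw": 0}, {"dp": [0, 0.2, 0.1], "yaw": 0}, {"dp": [0, 0.2, 0.2], "yaw": 0}, {"dp": [0, 0.2, 0.2], "yaw": 0}, {"dp": [0, 0.2, 0.2], "yaw": 0}]}}

```text
time: 16.33
ee_pos: [506.5, -226.1, 107.4]
eef_rot: [[0.173, 0.985, -0.008], [0.984, -0.173, -0.04], [-0.041, -0.001, -0.999]]
force: [1.8, 2.1, 0.8]
finger_gap: 64.1
```

```bash
python3 d.py 505.6 -219.7 107
```

```text
16.3333 [ 506.47485527 -226.12712141  107.36410101] -9.986264074023026 [1.78014152 2.05688547 0.79573821] 64.05229391037862
dp cm [ 0.62 -0.2   0.01]
```

Emit:
{"api": "carry_out", "payload": {"plan": [{"dp": [0.05, 0.05, 0.1], "yaw": 0}, {"dp": [0.05, 0.05, 0.2], "yaw": 0}, {"dp": [0.05, 0.05, 0.3], "yaw": 0}, {"dp": [0.05, 0.05, 0.3], "yaw": 0}, {"dp": [0.05, 0.05, 0.3], "yaw": 0}]}}

```text
time: 16.75
ee_pos: [507.0, -226.4, 107.0]
eef_rot: [[0.173, 0.985, -0.009], [0.984, -0.173, -0.041], [-0.042, -0.002, -0.999]]
force: [-7.0, 3.7, 14.1]
finger_gap: 63.5
```

```bash
python3 d.py 505.6 -219.7 107;python3 - <<'E'
from h import *
j=robot.snapshot("side")
ov(j,"side",265,160,65,65,9,[],"pics/n.png",1)
E
```

```text
16.75 [ 507.04993221 -226.38981009  107.01876477] -9.988167851279767 [-6.97547103  3.74965911 14.07469177] 63.54651368877869
dp cm [ 0.63 -0.26 -0.02]
```

View pics/n.png

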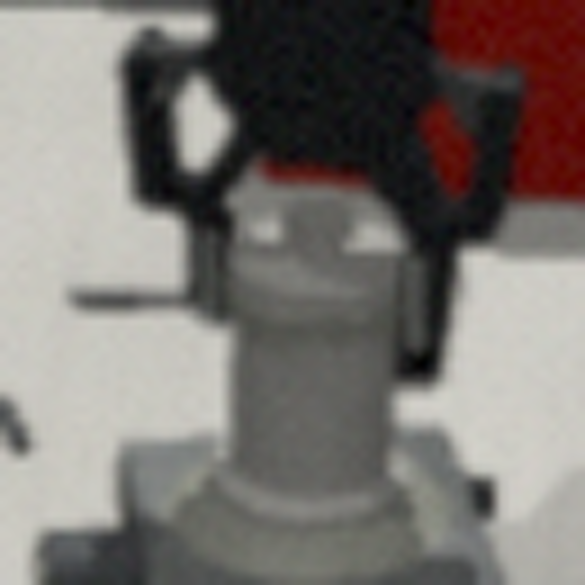

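Emit:
{"api": "carry_out", "payload": {"plan": [{"dp": [0, 0.05, -0.1], "yaw": 0}, {"dp": [0, 0.05, -0.2], "yaw": 0}, {"dp": [0, 0.05, -0.2], "yaw": 0}]}}

```text
time: 17.05
ee_pos: [507.5, -226.4, 107.1]
eef_rot: [[0.173, 0.985, -0.009], [0.984, -0.173, -0.042], [-0.042, -0.001, -0.999]]
force: [-2.3, -0.8, 6.1]
finger_gap: 64.1
```

Emit:
{"api": "carry_out", "payload": {"plan": [{"dp": [0, 0, 0], "yaw": 0}, {"dp": [0, 0, 0], "yaw": 0}, {"dp": [0, 0, 0], "yaw": 0}, {"dp": [0, 0, 0], "yaw": 0}, {"dp": [0, 0, 0], "yaw": 0}, {"dp": [0, 0, 0], "yaw": 0}, {"dp": [0, 0, 0], "yaw": 0}, {"dp": [0, 0, 0], "yaw": 0}], "jaw": 1}}

```text
time: 17.72
ee_pos: [507.9, -226.0, 106.5]
eef_rot: [[0.173, 0.985, -0.008], [0.984, -0.173, -0.041], [-0.041, -0.001, -0.999]]
force: [-0.5, 0.0, 0.2]
finger_gap: 85.4
```

```bash
python3 d.py 505.6 -219.7 107;python3 - <<'E'
from h import *
j=robot.snapshot("side")
ov(j,"side",265,160,65,65,9,[],"pics/q.png",1)
E
```

```text
17.7167 [ 507.88753568 -226.01617869  106.54336727] -9.977964492804315 [-0.47645622  0.04237588  0.17244368] 85.41946819286156
dp cm [ 0.58 -0.33 -0.07]
```

View pics/q.png

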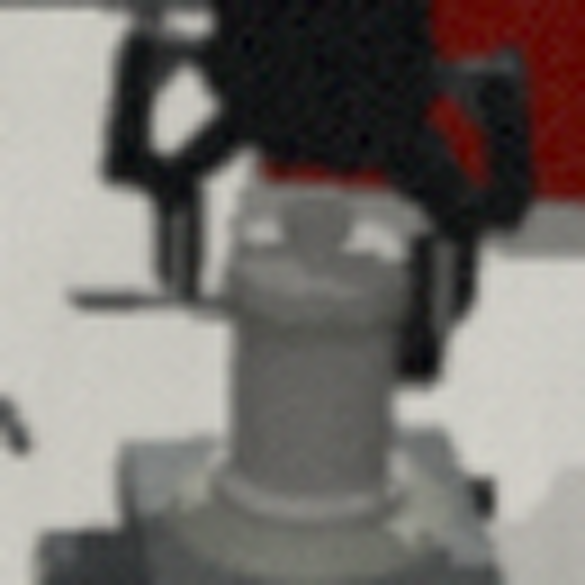

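Emit:
{"api": "carry_out", "payload": {"plan": [{"dp": [0, -0.25, -0.1], "yaw": 0}, {"dp": [-0.1, -0.25, -2], "yaw": 0}, {"dp": [-0.2, -0.25, -5], "yaw": 0}, {"dp": [-0.4, -0.25, -8.5], "yaw": 0}, {"dp": [-0.4, -0.25, -11], "yaw": 0}, {"dp": [2, -0.25, -11], "yaw": 0}, {"dp": [6, -0.25, -11], "yaw": 0}, {"dp": [10, -0.25, -11], "yaw": 0}, {"dp": [14, -0.25, -11], "yaw": 0}, {"dp": [17, -0.25, -11], "yaw": 0}, {"dp": [19, -0.25, -11], "yaw": 0}, {"dp": [20, -0.25, -11], "yaw": 0}]}}

```text
time: 18.77
ee_pos: [540.9, -21.9, 208.2]
eef_rot: [[0.17, 0.985, -0.007], [0.985, -0.171, -0.04], [-0.041, -0.0, -0.999]]
force: [0.5, -0.1, 0.8]
finger_gap: 85.1
```

```bash
python3 d.py 507 -222 150;python3 - <<'E'
from h import *
j=robot.snapshot("side");i=robot.snapshot("top")
print([(np.round(d["point"]),d["score"]) for d in robot.recognise("cover","top")][:2],[(np.round(d["point"]),d["score"]) for d in robot.recognise("cover","side")][:2],[(np.round(d["point"]),d["score"]) for d in robot.recognise("strainer_lid","side")][:2])
from scipy.ndimage import map_coordinates
t=np.linspace(0,2*np.pi,120)
g=cv2.GaussianBlur(cv2.cvtColor(i,cv2.COLOR_RGB2GRAY).astype(float),(0,0),.8)
def sc(x,y,z,r):
    f=lambda rr:map_coordinates(g,proj("top",np.c_[x+rr*np.cos(t),y+rr*np.sin(t),0*t+z]).T[::-1],order=1)
    return np.abs(f(r-2)-f(r+2)).mean()
b=max((sc(506+a,-220+c,144,31),506+a,-220+c) for a in np.arange(-6,6.1,.5) for c in np.arange(-6,6.1,.5));print(b)
x,y=b[1:]
R=(255,0,0);G=(0,255,0);B=(0,0,255)
T=[(x,y,124,33,R),(x,y,144,31,G),(x,y,160,13,B)]
ov(i,"top",325,205,50,56,8,T,"pics/k0.png",1.7);ov(j,"side",275,170,50,56,8,T,"pics/k1.png",1)
cv2.imwrite("pics/r.png",np.hstack([cv2.imread("pics/k0.png"),cv2.imread("pics/k1.png")]))
E
```

```text
18.7667 [540.85865367 -21.91136853 208.23917911] -9.822267691774718 [ 0.49313288 -0.13610437  0.81359257] 85.08010279815852
dp cm [-20.04   0.08   6.65]
[(array([ 508., -218.,  146.]), 0.54)] [(array([ 512., -210.,  143.]), 0.52)] [(array([520., 233., 162.]), 0.71)]
(np.float64(20.16550881623377), np.float64(508.5), np.float64(-221.5))
```

View pics/r.png

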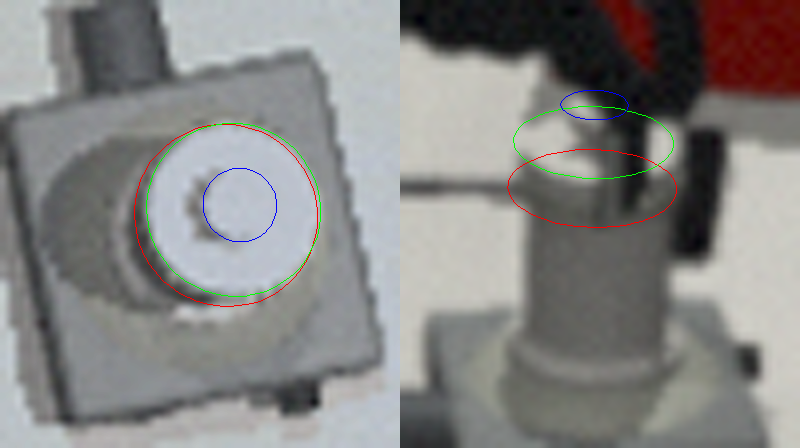

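Emit:
{"api": "carry_out", "payload": {"plan": [{"dp": [-1, 0, 0], "yaw": 0}, {"dp": [-4, 0, 0.2], "yaw": 0}, {"dp": [-7.5, 0, 0.4], "yaw": 0}, {"dp": [-11, 0.1, 0.7], "yaw": 0}, {"dp": [-14.5, 0.1, 1], "yaw": 0}, {"dp": [-17.5, 0.2, 1.3], "yaw": 0}, {"dp": [-19.4, 0.2, 1.5], "yaw": 0}, {"dp": [-20.2, 0.2, 1.7], "yaw": 0}, {"dp": [-20.2, 0.2, 1.8], "yaw": 0}, {"dp": [-20.2, 0.2, 1.8], "yaw": 0}, {"dp": [-20.2, 0.2, 1.8], "yaw": 0}], "jaw": 0.55}}

```text
time: 19.93
ee_pos: [507.7, -223.6, 198.5]
eef_rot: [[0.173, 0.985, -0.008], [0.984, -0.173, -0.04], [-0.041, -0.001, -0.999]]
force: [0.7, 0.7, -0.1]
finger_gap: 46.7
```

```bash
python3 d.py 508 -222.2 146
```

```text
19.9333 [ 507.6778347  -223.64622849  198.48197468] -9.96480878640925 [ 0.68470733  0.66500453 -0.06613813] 46.72516323407698
dp cm [0.36 0.01 5.24]
```

Emit:
{"api": "carry_out", "payload": {"plan": [{"dp": [0.3, 0, 0.7], "yaw": 0}, {"dp": [0.35, 0, 2], "yaw": 0}, {"dp": [0.35, 0, 3.3], "yaw": 0}, {"dp": [0.35, 0, 4.4], "yaw": 0}, {"dp": [0.35, 0, 5.0], "yaw": 0}, {"dp": [0.35, 0, 5.2], "yaw": 0}, {"dp": [0.35, 0, 5.2], "yaw": 0}, {"dp": [0.35, 0, 5.2], "yaw": 0}]}}

```text
time: 20.6
ee_pos: [508.1, -223.0, 146.6]
eef_rot: [[0.173, 0.985, -0.008], [0.984, -0.173, -0.041], [-0.042, -0.0, -0.999]]
force: [1.0, 0.3, 0.4]
finger_gap: 47.4
```

```bash
python3 d.py 508 -222.2 146;python3 - <<'E'
from h import *
j=robot.snapshot("side")
ov(j,"side",265,160,65,65,9,[],"pics/s.png",1)
E
```

```text
20.6 [ 508.14416691 -222.98905101  146.63478342] -9.985950931126258 [1.00986887 0.32853165 0.41501464] 47.35282987704701
dp cm [ 0.08 -0.03  0.06]
```

View pics/s.png

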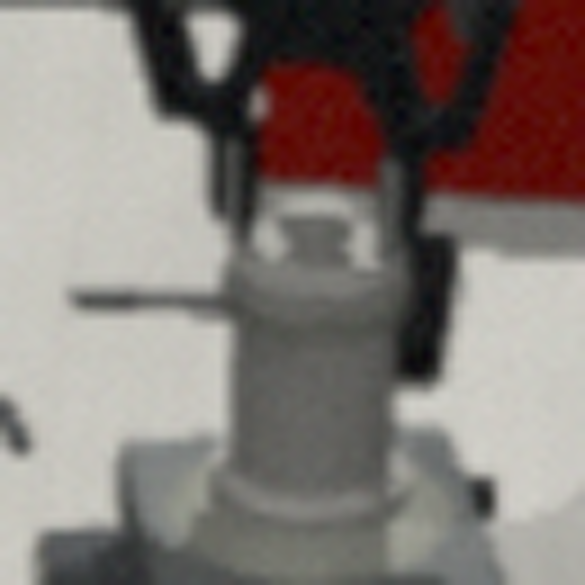

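Emit:
{"api": "carry_out", "payload": {"plan": [{"dp": [0.1, 0, 0], "yaw": 0}, {"dp": [0.1, 0, 0], "yaw": 0}, {"dp": [0.1, 0, 0], "yaw": 0}, {"dp": [0.1, 0, 0], "yaw": 0}, {"dp": [0.1, 0, 0], "yaw": 0}, {"dp": [0.1, 0, 0], "yaw": 0}, {"dp": [0.1, 0, 0], "yaw": 0}, {"dp": [0.1, 0, 0], "yaw": 0}, {"dp": [0.1, 0, 0], "yaw": 0}], "jaw": 0}}

```text
time: 21.4
ee_pos: [508.7, -222.1, 147.6]
eef_rot: [[0.173, 0.985, -0.006], [0.984, -0.173, -0.041], [-0.042, 0.001, -0.999]]
force: [-1.4, -0.1, 6.1]
finger_gap: 23.0
```

```bash
python3 d.py;python3 - <<'E'
from h import *
j=robot.snapshot("side")
ov(j,"side",265,160,65,65,9,[],"pics/u.png",1)
E
```

```text
21.4 [ 508.70223731 -222.1387256   147.63727095] -9.97954793340912 [-1.40273604 -0.09379209  6.10654622] 22.972885797808377
```

View pics/u.png

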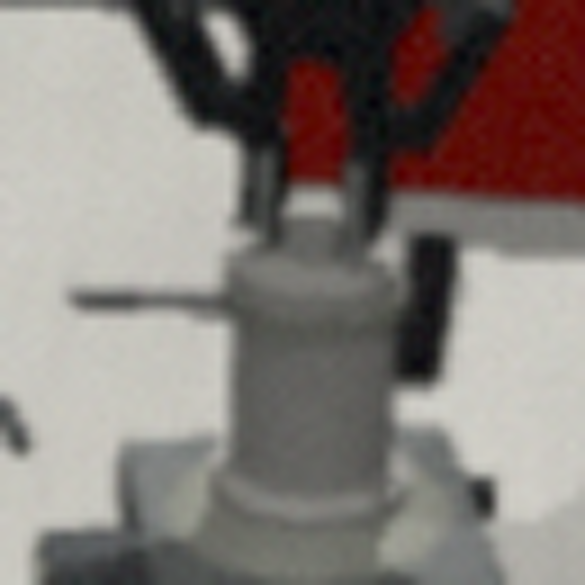

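Emit:
{"api": "carry_out", "payload": {"plan": [{"dp": [0, 0, -0.2], "yaw": 0}, {"dp": [0, 0, -0.5], "yaw": 0}, {"dp": [0, 0, -0.8], "yaw": 0}, {"dp": [-0.05, 0, -1.2], "yaw": 0}, {"dp": [-0.1, 0, -2], "yaw": 0}, {"dp": [-0.2, 0, -4], "yaw": 0}, {"dp": [-0.25, 0, -6], "yaw": 0}, {"dp": [-0.35, 0, -8], "yaw": 0}, {"dp": [-0.45, 0, -10], "yaw": 0}, {"dp": [-0.5, 0, -11.5], "yaw": 0}, {"dp": [-0.5, 0, -12], "yaw": 0}, {"dp": [-0.5, 0, -12], "yaw": 0}]}}

```text
time: 22.45
ee_pos: [509.0, -222.3, 269.0]
eef_rot: [[0.173, 0.985, -0.004], [0.984, -0.173, -0.043], [-0.043, 0.003, -0.999]]
force: [0.9, 0.7, -1.8]
finger_gap: 22.7
```

Emit:
{"api": "carry_out", "payload": {"plan": [{"dp": [0, 0, 0], "yaw": 0}, {"dp": [0, 0, 0], "yaw": 0}, {"dp": [0, 0, 0], "yaw": 0}, {"dp": [0, 0, 0], "yaw": 0}, {"dp": [0, 0, 0], "yaw": 0}, {"dp": [0, 0, 0], "yaw": 0}]}}

```text
time: 22.95
ee_pos: [508.0, -221.8, 266.0]
eef_rot: [[0.173, 0.985, -0.009], [0.984, -0.173, -0.04], [-0.041, -0.001, -0.999]]
force: [-0.3, -0.3, -1.4]
finger_gap: 22.8
```

```bash
python3 d.py;python3 - <<'E'
from h import *
j=robot.snapshot("side");i=robot.snapshot("top")
ov(j,"side",250,120,90,80,8,[(508.5,-221.5,134,33,(255,0,0))],"pics/v.png",1)
crop(np.minimum(i*1.7,255).astype(np.uint8),140,180,250,90,3,"pics/vt.png")
for n in("cover","strainer_lid"):
  for c in("side","top"): print(n,c,[(np.round(d["point"]),round(d["score"],2)) for d in robot.recognise(n,c)][:2])
E
```

```text
22.95 [ 508.00867404 -221.83863594  265.99122635] -9.97886505632415 [-0.31077553 -0.25583151 -1.39167955] 22.79862515853822
cover side [(array([ 504., -209.,  263.]), 0.68)]
cover top [(array([ 496., -194.,  261.]), 0.48)]
strainer_lid side [(array([ 509., -208.,  136.]), 0.6)]
strainer_lid top [(array([ 498., -204.,  136.]), 0.44)]
```

View pics/v.png

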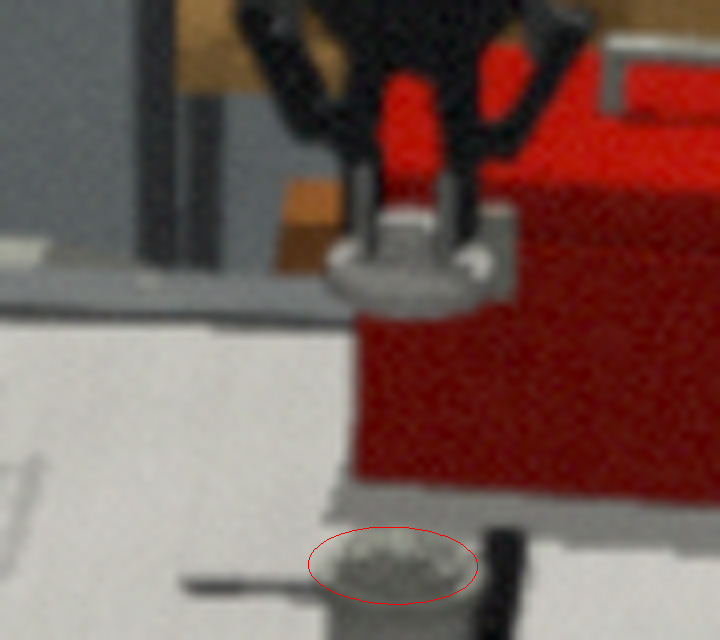

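View pics/vt.png

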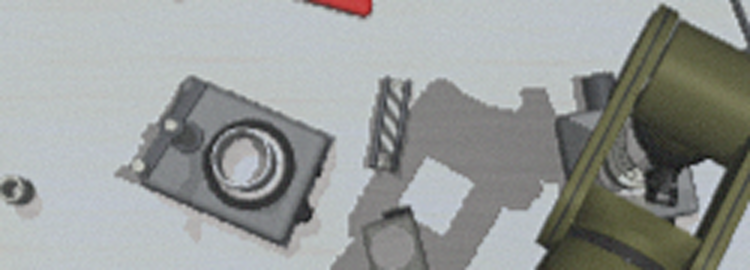

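```bash
python3 - <<'E'
from h import *
j=robot.snapshot("side")
R=(255,0,0);G=(0,255,0)
ov(j,"side",275,170,45,60,9,[],"pics/w0.png",1);ov(j,"side",275,170,45,60,9,[(508,-221.5,134,33,R),(508,-221.5,124,29,G),(508,-221.5,140,26,R)],"pics/w1.png",1)
cv2.imwrite("pics/w.png",np.hstack([cv2.imread("pics/w0.png"),cv2.imread("pics/w1.png")]))
s=robot.state();print(s["joint_vel"])
E
```

```text
[ 0.02242455 -0.0754534   0.02845073  0.03742676 -0.07537306 -0.03241695]
```

View pics/w.png

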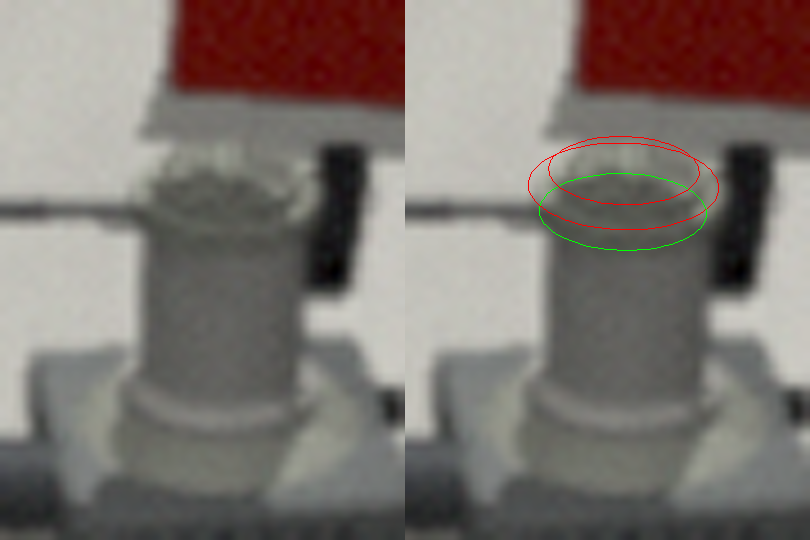

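```bash
python3 -c "
from workcell import robot
print(robot.hand_in())"
```

```text
the job is handed in; nothing more can be done
None
```

I completed every step and handed the job in at about 23 s of the 56 s. The hand-in returned no verdict.

- **Clamp:** I swung the arm to roughly 80° (about 1.4 rad) by pushing the pin with the shut fingers. The camera shows it well clear of the lids.
- **Carry and seat:** I carried both lids together by the flange and set them down on the dryer pot. The tool stopped at z = 107 mm under about 14 N, against the 106.9 mm I expected for home. I then eased the force and let go.
- **Cover:** I took the cover by its knob and lifted it about 119 mm. It is held level to about 2.4°, the fingers read 22.8 mm on it, and the arm is at rest.
- **Strainer lid:** The last side picture shows it level and centred on the pot, with its perforated boss visible.
- **Bystanders:** I never reached near any of them, but I did not measure their positions again at the end.

**What went wrong on the way:**
- **Tilt:** The last wrist joint reached its range limit during the carry. This left the tool tilted 2.4° for the rest of the job, within the 0.25 rad allowed for the cover.
- **Pot position:** My first camera estimate of the dryer pot was about 3 mm off, and the lid sat about 4 mm off-centre in the grip. The plug caught on the rim with up to about 11 N, and I moved it sideways by the measured force until it went in.
- **Finger opening:** It read 2 to 3 mm less than the stated diameters on both grips.

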